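Take the spent battery pack out of the compressor

TASK

Take the spent battery pack out of the portable compressor: squeeze the snap tab of the battery cover in towards the fixed lug, lift the cover off and lay it flat, lug side up, on the bottom of the shallow steel tray before letting go. Then lift the pack out by its rib, lower it into the empty cardboard carton and stand it flat on the bottom, rib up, before letting go. Leave the other things on the table where they are.

Things in the scene. Friction and masses are not known exactly. Their poses are not given: they have to be found in the camera images.
- compressor: Fixed white plastic machine, 222 mm long (x), 140 wide (y), 138 high, carrying handle (bar 173 high) at its far +x end. Origin: on the table below the middle of its battery bay. Its front face rises 30 deg towards +x: in this frame the outward normal is (-0.5, 0, 0.866), up-slope is (0.866, 0, 0.5). Only the cover's lug and tab stand above the face.
- bay_mid (a point): Point on the sloping face at the middle of the bay (x 0, z 92 mm in the compressor's frame). From it, along slope: opening -53 to +54 mm, sideways -50 to +50. A lip 5 mm thick borders the opening at its low and high ends, its top flush with the face, which goes on flat to +92. Bay floor 46 mm below the face; side ledges 6 mm wide carry the cover 10 mm below the face.
- cover: Loose grey battery cover recessed in the face, about 95 g: plate 102 x 97 x 4 mm, x -52 to +50. Origin on its underside, 10 mm under bay_mid when seated (2 mm play along the slope). x up-slope, z out of the face, so it starts tilted 30 deg. Flat underside: in the tray its origin is 4 to 5 mm above the tray's underside. The rim beyond the tab is at its z = 10.
- lug_top (a point): Top of the fixed lug on the cover: upright block, x 8 to 16, 26 mm wide in y, z 4 to 36 (this point x 12, y 0, z 36) in the cover's frame. Pinch lug and tab together along the cover's x: 43 mm over both at rest, 34 with the tab fully in. Approach along the cover's -z, fingertips down to z about 12 to 14, and keep pinching while lifting.
- tongue (a point): Low end of the cover's tongue: x -60, y 0, z 2 in the cover's frame. The tongue (60 mm wide, x -60 to -52) sits under the lower lip. So, pinched, first swing the cover's high end up about 10 deg about the lip's edge (cover x -53, z 5), draw it about 14 mm along its own +x until the tongue is out, then lift away.
- tab_top (a point): Top of the snap tab: upright plate in the middle of the cover's high end, x 46 to 51, 24 mm wide, z 4 to 36 in the cover's frame at rest (this point x 48.5, y 0, z 36). Press its outer (+x) face. Its foot reaches under the upper lip to x 60.
- pack: Loose black battery pack, 150 to 310 g, 76 (x) x 56 (y) x 16 mm, with a grip rib on top: 50 mm long (x), 12 thick (y), z 16 to 34. Origin: centre of its underside. Axes as the cover's; it lies tilted 30 deg on the bay's floor, rib 2 mm below the seated cover. Pinch the rib across y from along -z (44 mm free to each side of its middle), draw it out along +z; clear after 46 mm.
- snap_tab (a joint): How far the flexing snap tab is pressed in towards the lug (along the cover's -x), in m: 0 at rest, 0.009 at its stop. The spring needs about 1.5 N to start and 7 N at the stop. The tab's foot is free of the lip from about 0.007.
- tray: Fixed shallow plain steel open tray, 200 (x) x 260 (y) x 40 mm high, walls and bottom 4 to 5 mm. Origin: centre of its underside. It and the carton stand one on the left, one on the right of the compressor.
- carton: Fixed cardboard carton, open, 190 (x) x 220 (y) x 65 mm high, walls and bottom 4 mm, flaps folded down outside. Origin: centre of its underside.
- syrup: Bystander: brown bottle, diameter 38, 105 mm high; origin under its middle.
- pill_box: Bystander: pale paper box 50 x 75 x 45 mm; origin under its middle.
- salve_jar: Bystander: white jar, diameter 52, 50 mm high; origin under its middle.
- cup_stack: Bystander: stack of white plastic cups, diameter 72, 141 mm high; origin under its middle.
- torch: Bystander: dark hand torch, lying, 150 mm long (its y), 48 mm high; origin under its middle.
- tape_roll: Bystander: flat roll, diameter 70, 24 mm high; origin under its middle.
Things that resemble listed ones, but are neither listed nor needed, are in the scene too. Of the things shaped like the cover, the grey one is meant.

How it is judged:
By the outcome, as a careful person would: the job done as asked, in the order asked, and still so for the second after the job is handed in, with the robot touching nothing.
It also fails if it takes over 61 s, if anything falls off the work surface, if the arm or the gripper's body presses on something with over 40 N, if the wrist force passes 120 N, or if a joint passes its speed limit or range.

ROBOT

A 6-joint arm with a two-finger parallel gripper is mounted at the origin on the work surface. World frame = base frame: x ahead of the robot, y to its left, z up, the work surface at z = 0. Lengths are in m, angles in rad, forces in N, time in s.
With the tool pointing down it reaches from about 0.325 to 1 m from the base axis. Payload 5.1 kg.
Tool frame: the origin (TCP) lies on the centre line of the jaws, within the pads' length; the fingertips stand 25 mm ahead of it and the grasp point (between the pads) lies 6 mm ahead of it (robot.tips_ahead is the distance from the TCP to the fingertips, in m); x points along the fingers, z is the direction in which the jaws open and shut, and the axes are right-handed (so a half turn about x gives the same grasp; the last joint's range is limited). The gripper opens to 85 mm and grips with 20 to 120 N. Pads are 22 mm wide; open, the fingers measure 114 mm over their backs; the gripper's body (76 mm by 85 mm) begins 54 mm behind the grasp point. The pads swing forward as they close: fully open they stand 13 mm farther back than shut.
Start: joints at [1.152, 0.124, 1.65, -0, 1.367, -0.083], TCP at [0.214, 0.614, 0.256] pointing down, gripper open.
Joint ranges: [-2.61, 2.61], [-1.02, 2.33], [0.03, 2.71], [-1.35, 4.49], [0.32, 2.68], [-2.91, 2.91]. Speed limits (rad/s): [2.57, 2.57, 3.14, 3.14, 3.14, 3.14].

INTERFACE

Orientations are given as a unit quaternion [x, y, z, w].
In Python, from bench import robot gives the robot as it stands. The module is installed in compiled form; this text tells all that it offers.
- The arm moves only by the shell command python3 -m handwheel 'ROWS'. ROWS is JSON, a list of rows, each an object of numbers: "x", "y", "z": the shift along the tool's x, y, z in m; "wx", "wy", "wz": the turn, a rotation vector about the tool's x, y, z in rad; "hand": the closure, from 0 (fully open) to 1 (shut). In form: [{"x": .., "y": .., "z": .., "wx": .., "wy": .., "wz": .., "hand": ..}, ...]. A call has exactly 10 rows; each row shifts and turns the commanded pose from where the row before left it, along the tool's axes as they then stand; what a row does not reach is not made up. A row lasts 1/10 s, in which the tool goes at most 50 mm and 8.59 degrees, less where a joint would pass 70% of its speed; a pose out of reach is approached as far as the arm can. A call is refused whole if a number of a shift passes 0.05 or a number of a turn 0.15, either way. A call with a gripper value outside its range is refused whole. The fingers move at their own pace and stop on an object; the grip force is fixed at half the most. Time passes only in rows, so rows that do not move let the fingers close, or fill a call up. It gives the time, the measured TCP pose, the force and the opening at its end, in the units of the state.
- robot.get_obs(): the state, without advancing time (a new reading comes with each control period).
- robot.camera(name): name is "scene" or "side" or "wrist"; returns a dict with "pixels" (400x640x3 uint8, red, green, blue), "depth" (400x640 float32, m along the optical axis (not along the pixel's ray), 0 where there is no reading), "intrinsics" (3x3 intrinsics, pixels), "rvec" (rotation vector, rad) and "tvec" (3), from world to camera coordinates, as OpenCV has them. Camera axes: x right, y down, z forward; pixel columns grow to the right and rows downward; lengths in m; the calibration is good to about 2 mm. The wrist camera is an equidistant fisheye: a pixel r from the principal point sees the ray r / f radians off the axis. A picture is of the moment at which its call begins.
- robot.close_job(): hands the job in, once; it reports no verdict.
The state is a dict: "t": time; "joint_pos": joint angles; "joint_velocities": joint speeds; "joint_efforts": joint torques, N m; "tool_pos": TCP position; "eef_rot": TCP orientation; "ft_force": force on the tool from outside, world axes, zero at the start; "torque": the same for the moment, N m; "width": finger opening in m.
Only numpy, scipy, OpenCV 4.12 (cv2) and the standard library are available. Lean on these libraries where they do the work, as an engineer would, in place of code of your own. Each camera call takes 0.05 s, during which the arm holds its last target.

## Working session

There is one attempt and no reset: what is moved stays moved. The work goes in short steps, Python scripts to look and compute and a shell command to move; the robot and the scene stay as the last step left them, time stands still between calls to the robot, and variables do not carry over. Pictures are saved under pics/ and viewed, and the job is handed in when it is done.

```bash
mkdir -p pics; ls; cat > h.py <<'E'
import numpy as np, cv2, pickle
from scipy.spatial.transform import Rotation as R
from bench import robot
def snap(name,tag):
    c=robot.camera(name); pickle.dump(c,open(f'pics/{tag}.pkl','wb'))
    cv2.imwrite(f'pics/{tag}.png',c['pixels'][:,:,::-1]); return c
def load(tag): return pickle.load(open(f'pics/{tag}.pkl','rb'))
def world(c,fish=False):
    K=c['intrinsics'];d=c['depth'];v,u=np.mgrid[0:d.shape[0],0:d.shape[1]].astype(float)
    x=(u-K[0,2])/K[0,0];y=(v-K[1,2])/K[1,1]
    if fish:
        r=np.hypot(x,y)+1e-12;s=np.tan(np.minimum(r,1.5))/r;x=x*s;y=y*s
    P=np.stack([x*d,y*d,d],-1);Rm=cv2.Rodrigues(np.array(c['rvec'],float))[0]
    W=(P-np.array(c['tvec']).ravel())@Rm
    W[d==0]=np.nan
    return W
def proj(c,p):
    return cv2.projectPoints(np.array(p,float).reshape(-1,1,3),np.array(c['rvec'],float),np.array(c['tvec'],float),c['intrinsics'],None)[0].reshape(-1,2)
def crop(c,u0,v0,u1,v1,s,tag):
    im=c['pixels'][v0:v1,u0:u1,::-1]; im=cv2.resize(im,None,fx=s,fy=s,interpolation=cv2.INTER_CUBIC)
    cv2.imwrite(f'pics/{tag}.png',im)
E
python3 - <<'E'
from h import *
for n in ('scene','side','wrist'): snap(n,n+'0')
o=robot.get_obs();print(o['t'],o['tool_pos'],o['eef_rot'],o['width'],robot.tips_ahead)
print(R.from_quat(o['eef_rot']).as_matrix().round(3))
E
```

```text
pics
0.15 [0.21403321 0.61327273 0.2553003 ] [-0.40970324  0.57705544  0.40910549  0.57600605] 0.08555818768289991 0.025
[[-0.001 -0.944  0.33 ]
 [-0.002  0.33   0.944]
 [-1.     0.    -0.002]]
```

View pics/scene0.png

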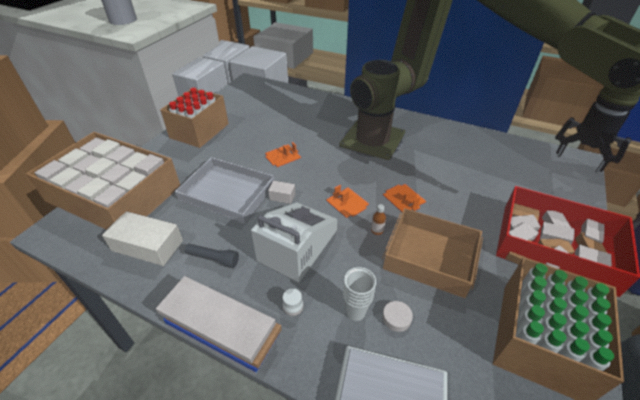

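View pics/side0.png

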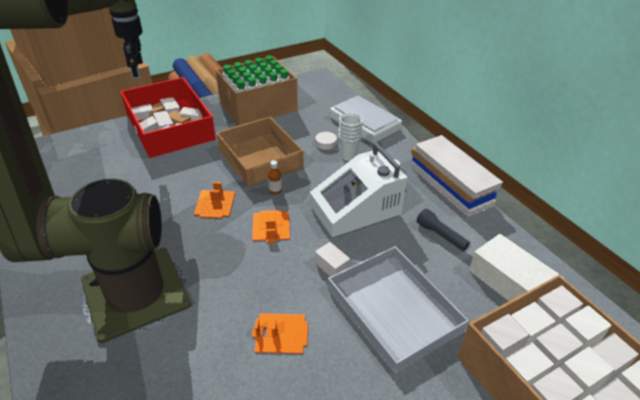

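View pics/wrist0.png

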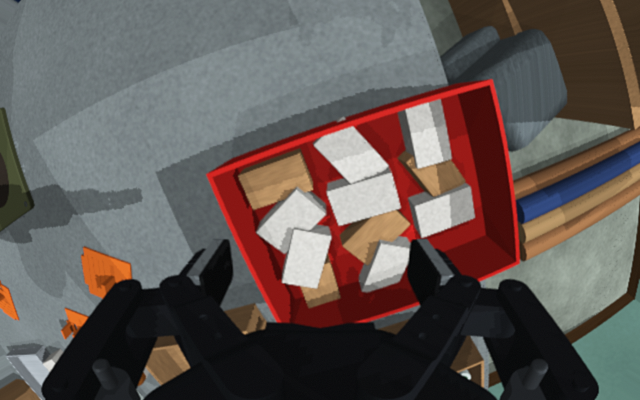

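The scene view shows the white compressor at (295,238), the steel tray at (224,188) and the empty carton at (433,250). Three orange cover look-alikes lie at (283,153), (347,200) and (405,197), and the grey cover is in the compressor's bay. Next I'll enlarge the compressor and locate things.

```bash
python3 - <<'E'
from h import *
s=load('scene0');d=load('side0')
crop(s,240,190,350,285,7,'c1');crop(d,300,135,420,240,6,'c2')
Ws=world(s);Wd=world(d)
np.set_printoptions(precision=3,suppress=True)
for n,W,pts in (('scene',Ws,[(295,225),(433,250),(224,188),(283,190),(379,222),(292,302),(360,290),(398,315),(215,255)]),('side',Wd,[(345,190),(395,300),(262,150),(333,260),(275,180),(350,130),(327,140),(445,230)])):
    for u,v in pts: print(n,u,v,W[v,u])
E
```

```text
scene 295 225 [0.66  0.019 0.159]
scene 433 250 [0.449 0.349 0.003]
scene 224 188 [ 0.498 -0.352  0.006]
scene 283 190 [ 0.46  -0.138  0.051]
scene 379 222 [0.468 0.186 0.063]
scene 292 302 [0.801 0.082 0.052]
scene 360 290 [0.706 0.22  0.068]
scene 398 315 [0.705 0.321 0.028]
scene 215 255 [ 0.76  -0.183  0.037]
side 345 190 [ 0.57  -0.007  0.092]
side 395 300 [ 0.519 -0.319  0.007]
side 262 150 [0.497 0.376 0.006]
side 333 260 [ 0.436 -0.173  0.048]
side 275 180 [0.444 0.163 0.054]
side 350 130 [0.714 0.199 0.118]
side 327 140 [0.695 0.301 0.026]
side 445 230 [ 0.749 -0.217  0.039]
```

View pics/c1.png

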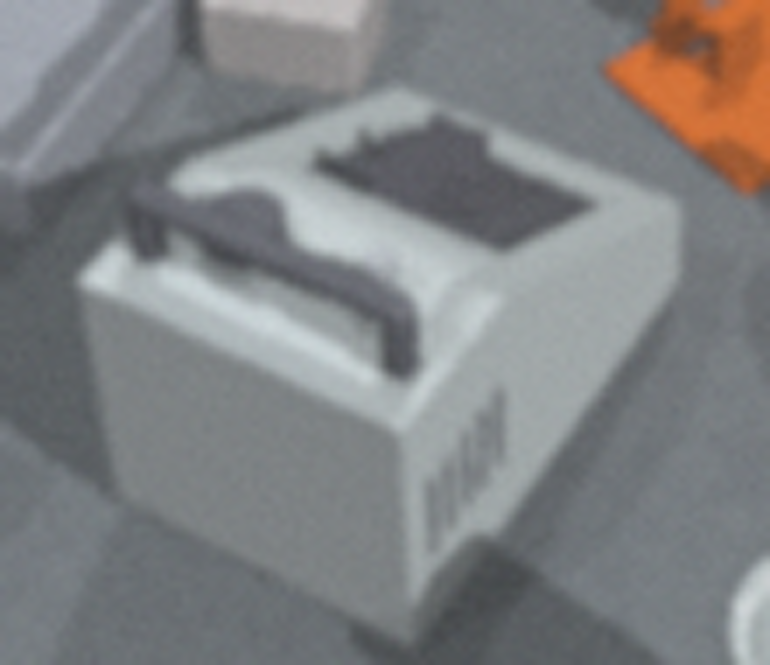

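View pics/c2.png

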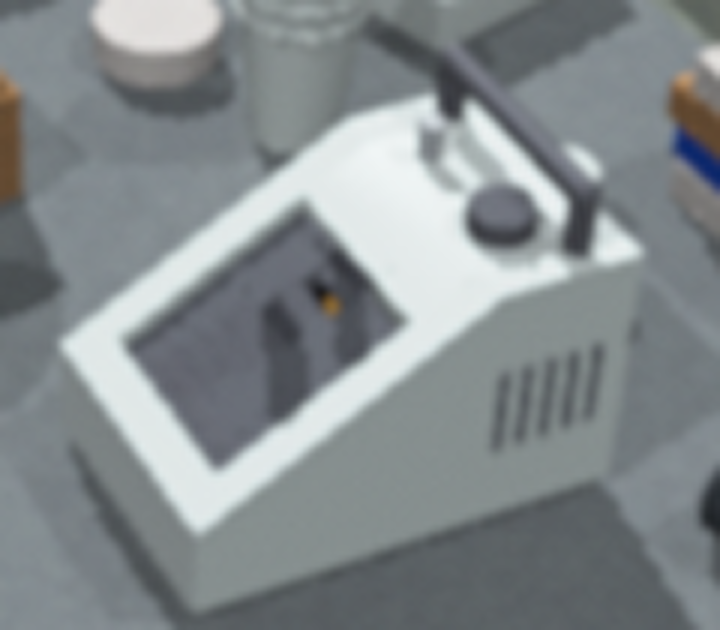

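The enlarged crop shows the grey cover in the bay, with lug and tab at roughly side pixels (347,192) and (358,185). The bay corners in the crop are at (305,205), (408,322), (218,468) and (125,340).

```bash
python3 - <<'E'
from h import *
np.set_printoptions(precision=4,suppress=True)
d=load('side0');W=world(d)
import cv2
def fit(poly,c=None):
    m=np.zeros(W.shape[:2],np.uint8)
    cv2.fillPoly(m,[np.array([(300+x/6,135+y/6) for x,y in poly]).round().astype(np.int32)],1)
    P=W[(m>0)&~np.isnan(W[...,0])]
    for _ in range(4):
        ce=P.mean(0);n=np.linalg.svd(P-ce)[2][2];r=(P-ce)@n;P=P[abs(r)<max(.002,2*r.std())]
    if n[2]<0:n=-n
    print(len(P),ce,n,r.std());return ce,n
# face: upper white region + side strips
ce,n=fit([(320,200),(420,310),(490,300),(350,130)])
ce,n=fit([(75,345),(195,520),(205,490),(110,345)])
ce1,n1=fit([(220,590),(590,470),(620,270),(500,320),(220,530)])  # -y side wall
print('yaw from wall',np.degrees(np.arctan2(-n1[0],n1[1])))
# bay corners by ray/plane. combine face fit
K=d['intrinsics'];Rm=cv2.Rodrigues(np.array(d['rvec'],float))[0];C=-Rm.T@np.array(d['tvec']).ravel()
yaw=np.arctan2(-n1[0],n1[1]);
N=np.array([-.5*np.cos(yaw),-.5*np.sin(yaw),.866])
ce=W[185:200,320:330].reshape(-1,3)
print('face')
m=np.zeros(W.shape[:2],np.uint8)
for poly in ([(320,200),(420,310),(480,300),(350,140)],[(75,345),(195,520),(205,490),(110,345)]):
    cv2.fillPoly(m,[np.array([(300+x/6,135+y/6) for x,y in poly]).round().astype(np.int32)],1)
P=W[(m>0)&~np.isnan(W[...,0])]
h=np.median(P@N);print('off',h,(P@N-h).std(), np.percentile(P@N-h,[5,25,75,95]))
X=np.array([.866*np.cos(yaw),.866*np.sin(yaw),.5]);Y=np.cross(N,X)
pts=[]
for x,y in [(305,205),(408,322),(218,468),(125,340)]:
    u,v=300+x/6,135+y/6
    r=Rm.T@np.array([(u-K[0,2])/K[0,0],(v-K[1,2])/K[1,1],1]);t=(h-C@N)/(r@N);p=C+t*r;pts.append(p);print(p)
pts=np.array(pts);print('bay',pts.mean(0)); q=pts-pts.mean(0);print(q@X,q@Y)
e=pts[1]-pts[0];print('yaw from high edge',np.degrees(np.arctan2(e[0],-e[1])))
e=pts[0]-pts[3];print('yaw', np.degrees(np.arctan2(e[1],e[0])));e=pts[1]-pts[2];print('yaw', np.degrees(np.arctan2(e[1],e[0])))
E
```

```text
331 [ 0.6277 -0.0146  0.1301] [-0.4825  0.0358  0.8752] 0.0014963290807022773
162 [ 0.5074 -0.0028  0.0602] [-0.4711  0.0336  0.8814] 0.0015425099444023053
1385 [ 0.6181 -0.0786  0.062 ] [0.0679 0.9977 0.0038] 0.001381971485743214
yaw from wall -3.8931688126363584
face
off -0.20097916751765557 0.00195470842004492 [-0.0031 -0.0013  0.0012  0.0032]
[0.6119 0.0332 0.1191]
[ 0.6066 -0.0586  0.1196]
[ 0.5172 -0.0517  0.0679]
[0.524  0.0419 0.0682]
bay [ 0.5649 -0.0088  0.0937]
[ 0.0508  0.0519 -0.0516 -0.0511] [ 0.0451 -0.0468 -0.046   0.0478]
yaw from high edge -3.2923096979738347
yaw -5.61576074341364
yaw -4.411763994955239
```

```bash
cat >> h.py <<'E'
np.set_printoptions(precision=4,suppress=True)
YAW=np.radians(-4.0); BAY=np.array([.5645,-.0085,.092])
def frame(yaw=None):
    yaw=YAW if yaw is None else yaw
    c,s=np.cos(yaw),np.sin(yaw)
    N=np.array([-.5*c,-.5*s,.8660254]);X=np.array([.8660254*c,.8660254*s,.5]);Y=np.cross(N,X)
    return X,Y,N
def cov(x,y,z,yaw=None,bay=None):  # cover-frame point, seated
    X,Y,N=frame(yaw);b=BAY if bay is None else bay
    return b-.010*N+x*X+y*Y+z*N
def tool(xd,zd):
    x=np.array(xd,float);x/=np.linalg.norm(x);z=np.array(zd,float);z-=x*(z@x);z/=np.linalg.norm(z)
    return np.stack([x,np.cross(z,x),z],1)
def cur():
    o=robot.get_obs();return np.array(o['tool_pos']),R.from_quat(o['eef_rot']).as_matrix()
def plan(p0,R0,p1,R1,n):
    p0=np.array(p0);r=R.from_matrix(R0.T@R1).as_rotvec();dr=r/n
    Rk=R0.copy();rows=[]
    for k in range(n):
        s=Rk.T@((np.array(p1)-p0)/n);rows.append((s,dr));Rk=Rk@R.from_rotvec(dr).as_matrix()
    print('n',n,'dr',dr.round(4),'deg/row',np.degrees(np.linalg.norm(dr)).round(2),'mm/row',(np.linalg.norm(np.array(p1)-p0)/n*1e3).round(1))
    for s,_ in rows: print((s).round(4).tolist())
def st(): 
    o=robot.get_obs();print('t',o['t'],'tcp',o['tool_pos'],'w',o['width'],'F',o['ft_force'],'j',o['joint_pos'])
    print(R.from_quat(o['eef_rot']).as_matrix().round(3).tolist())
E
python3 - <<'E'
from h import *
X,Y,N=frame();p0,R0=cur()
Rt=tool(-N,X); tip=cov(.027,0,.012+.11); p1=tip+.025*N
print(p1,Rt);plan(p0,R0,p1,Rt,20)
E
```

```text
[ 0.5195 -0.0054  0.2241] [[ 0.4988  0.0698  0.8639]
 [-0.0349  0.9976 -0.0604]
 [-0.866   0.      0.5   ]]
n 20 dr [ 0.0637 -0.0224 -0.017 ] deg/row 3.99 mm/row 34.5
[0.0016, -0.0246, -0.0242]
[0.0015, -0.0261, -0.0226]
[0.0015, -0.0274, -0.0209]
[0.0015, -0.0287, -0.0192]
[0.0016, -0.0298, -0.0173]
[0.0017, -0.0308, -0.0154]
[0.0019, -0.0317, -0.0135]
[0.0022, -0.0325, -0.0115]
[0.0025, -0.0331, -0.0095]
[0.0029, -0.0336, -0.0074]
[0.0033, -0.034, -0.0053]
[0.0038, -0.0342, -0.0032]
[0.0044, -0.0342, -0.0011]
[0.0049, -0.0342, 0.0009]
[0.0056, -0.0339, 0.003]
[0.0062, -0.0336, 0.005]
[0.0069, -0.0331, 0.007]
[0.0077, -0.0325, 0.0089]
[0.0084, -0.0317, 0.0108]
[0.0092, -0.0308, 0.0126]
```

```bash
python3 -m handwheel '[{"x":0.0016,"y":-0.0246,"z":-0.0242,"wx":0.0637,"wy":-0.0224,"wz":-0.017,"hand":0},{"x":0.0015,"y":-0.0261,"z":-0.0226,"wx":0.0637,"wy":-0.0224,"wz":-0.017,"hand":0},{"x":0.0015,"y":-0.0274,"z":-0.0209,"wx":0.0637,"wy":-0.0224,"wz":-0.017,"hand":0},{"x":0.0015,"y":-0.0287,"z":-0.0192,"wx":0.0637,"wy":-0.0224,"wz":-0.017,"hand":0},{"x":0.0016,"y":-0.0298,"z":-0.0173,"wx":0.0637,"wy":-0.0224,"wz":-0.017,"hand":0},{"x":0.0017,"y":-0.0308,"z":-0.0154,"wx":0.0637,"wy":-0.0224,"wz":-0.017,"hand":0},{"x":0.0019,"y":-0.0317,"z":-0.0135,"wx":0.0637,"wy":-0.0224,"wz":-0.017,"hand":0},{"x":0.0022,"y":-0.0325,"z":-0.0115,"wx":0.0637,"wy":-0.0224,"wz":-0.017,"hand":0},{"x":0.0025,"y":-0.0331,"z":-0.0095,"wx":0.0637,"wy":-0.0224,"wz":-0.017,"hand":0},{"x":0.0029,"y":-0.0336,"z":-0.0074,"wx":0.0637,"wy":-0.0224,"wz":-0.017,"hand":0}]'
python3 -m handwheel '[{"x":0.0033,"y":-0.034,"z":-0.0053,"wx":0.0637,"wy":-0.0224,"wz":-0.017,"hand":0},{"x":0.0038,"y":-0.0342,"z":-0.0032,"wx":0.0637,"wy":-0.0224,"wz":-0.017,"hand":0},{"x":0.0044,"y":-0.0342,"z":-0.0011,"wx":0.0637,"wy":-0.0224,"wz":-0.017,"hand":0},{"x":0.0049,"y":-0.0342,"z":0.0009,"wx":0.0637,"wy":-0.0224,"wz":-0.017,"hand":0},{"x":0.0056,"y":-0.0339,"z":0.003,"wx":0.0637,"wy":-0.0224,"wz":-0.017,"hand":0.1},{"x":0.0062,"y":-0.0336,"z":0.005,"wx":0.0637,"wy":-0.0224,"wz":-0.017,"hand":0.2},{"x":0.0069,"y":-0.0331,"z":0.007,"wx":0.0637,"wy":-0.0224,"wz":-0.017,"hand":0.25},{"x":0.0077,"y":-0.0325,"z":0.0089,"wx":0.0637,"wy":-0.0224,"wz":-0.017,"hand":0.25},{"x":0.0084,"y":-0.0317,"z":0.0108,"wx":0.0637,"wy":-0.0224,"wz":-0.017,"hand":0.25},{"x":0.0092,"y":-0.0308,"z":0.0126,"wx":0.0637,"wy":-0.0224,"wz":-0.017,"hand":0.25}]'
python3 - <<'E'
from h import *
st();snap('wrist','w1');snap('side','s1');st()
E
```

```text
t: 1.15
tool_pos: [0.3669, 0.303, 0.2401]
eef_rot: [-0.207, 0.572, 0.201, 0.768]
ft_force: [0.7, -0.2, 0.2]
width: 0.0855
t: 2.15
tool_pos: [0.5195, -0.0065, 0.2243]
eef_rot: [0.019, 0.499, -0.031, 0.866]
ft_force: [0.9, 0.9, -0.6]
width: 0.0639
t 2.15 tcp [ 0.5195 -0.0065  0.2243] w 0.06392254838740323 F [ 0.8943  0.8598 -0.5799] j [-0.1308 -0.4418  2.2597  0.0432  0.8002 -0.0786]
[[0.5, 0.073, 0.863], [-0.034, 0.997, -0.065], [-0.865, 0.003, 0.501]]
t 2.25 tcp [ 0.5197 -0.0078  0.2237] w 0.06415637543076218 F [ 0.251  -0.6596 -0.0931] j [-0.1329 -0.4399  2.259   0.042   0.8008 -0.0783]
[[0.498, 0.075, 0.864], [-0.036, 0.997, -0.066], [-0.866, 0.002, 0.499]]
```

View pics/w1.png

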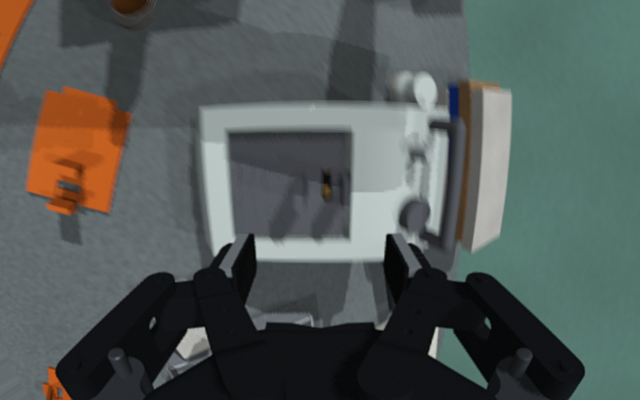

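View pics/s1.png

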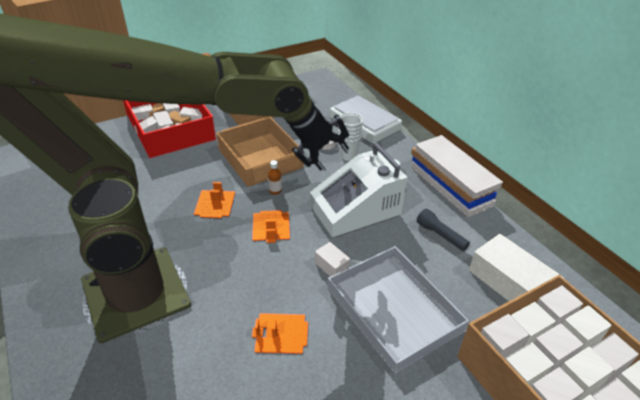

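The wrist picture shows the bay opening at about (228..352, 130..240), the lug near (305,185) and the tab near (340,187). I'll measure them from an enlarged crop and the depth.

```bash
python3 - <<'E'
from h import *
c=load('w1');crop(c,190,90,380,270,4,'w1c')
print(c['intrinsics'])
W=world(c,True)
X,Y,N=frame();Q=np.stack([(W-BAY)@X,(W-BAY)@Y,(W-BAY)@N+.010],-1)  # cover frame
for v in (165,175,180,187,192,200):
    print(v,[(u,*(Q[v,u]*1e3).round(0)) for u in (240,290,300,304,308,325,332,337,341,345,349,370,400)])
h=Q[...,2]
import cv2
m=(h>.022)&(h<.045)&(abs(Q[...,0])<.07)&(abs(Q[...,1])<.06)
n,l,s,ce=cv2.connectedComponentsWithStats(m.astype(np.uint8))
for i in range(1,n):
    if s[i,4]>8: k=l==i;print(s[i],np.nanmin(Q[k],0)*1e3,np.nanmax(Q[k],0)*1e3,np.nanmedian(Q[k],0)*1e3)
fm=(abs(Q[...,0]-.07)<.012)&(abs(Q[...,1])<.045)&(abs(h-.01)<.012)
P=W[fm];ce=P.mean(0);n=np.linalg.svd(P-ce)[2][2];n*=np.sign(n[2]);print('face n',n,np.nanmedian(h[fm]))
# left strip too
fm2=(abs(Q[...,0]+.065)<.008)&(abs(Q[...,1])<.045)&(abs(h-.01)<.012)
print(np.nanmedian(h[fm2]),fm2.sum());P=W[fm|fm2];ce=P.mean(0);n=np.linalg.svd(P-ce)[2][2];n*=np.sign(n[2]);print('face n',n)
E
```

```text
[[309.7069   0.     319.725 ]
 [  0.     309.7069 191.8494]
 [  0.       0.       1.    ]]
165 [(240, np.float64(-43.0), np.float64(18.0), np.float64(4.0)), (290, np.float64(1.0), np.float64(18.0), np.float64(5.0)), (300, np.float64(10.0), np.float64(17.0), np.float64(5.0)), (304, np.float64(13.0), np.float64(17.0), np.float64(4.0)), (308, np.float64(17.0), np.float64(17.0), np.float64(4.0)), (325, np.float64(31.0), np.float64(17.0), np.float64(6.0)), (332, np.float64(37.0), np.float64(17.0), np.float64(5.0)), (337, np.float64(41.0), np.float64(17.0), np.float64(5.0)), (341, np.float64(45.0), np.float64(17.0), np.float64(4.0)), (345, np.float64(50.0), np.float64(12.0), np.float64(-22.0)), (349, np.float64(53.0), np.float64(14.0), np.float64(-11.0)), (370, np.float64(69.0), np.float64(18.0), np.float64(10.0)), (400, np.float64(96.0), np.float64(18.0), np.float64(7.0))]
175 [(240, np.float64(-44.0), np.float64(9.0), np.float64(4.0)), (290, np.float64(1.0), np.float64(9.0), np.float64(4.0)), (300, np.float64(12.0), np.float64(16.0), np.float64(36.0)), (304, np.float64(13.0), np.float64(
[... 3337 characters left out ...]
p.float64(4.0)), (337, np.float64(42.0), np.float64(-14.0), np.float64(5.0)), (341, np.float64(43.0), np.float64(-4.0), np.float64(37.0)), (345, np.float64(46.0), np.float64(-4.0), np.float64(37.0)), (349, np.float64(52.0), np.float64(-12.0), np.float64(11.0)), (370, np.float64(70.0), np.float64(-13.0), np.float64(10.0)), (400, np.float64(98.0), np.float64(-14.0), np.float64(5.0))]
[291 172  12  36 412] [  4.4311 -10.2663  22.1946] [12.7244 15.8386 38.5705] [ 9.0224  4.6456 36.3955]
[340 173   8  34 261] [42.6795 -9.4237 22.2465] [47.964  14.9674 37.8944] [44.9777  3.9169 36.3513]
face n [-0.5015  0.0339  0.8645] 0.010493410069358642
0.010602198153821256 1633
face n [-0.4983  0.0336  0.8664]
```

View pics/w1c.png

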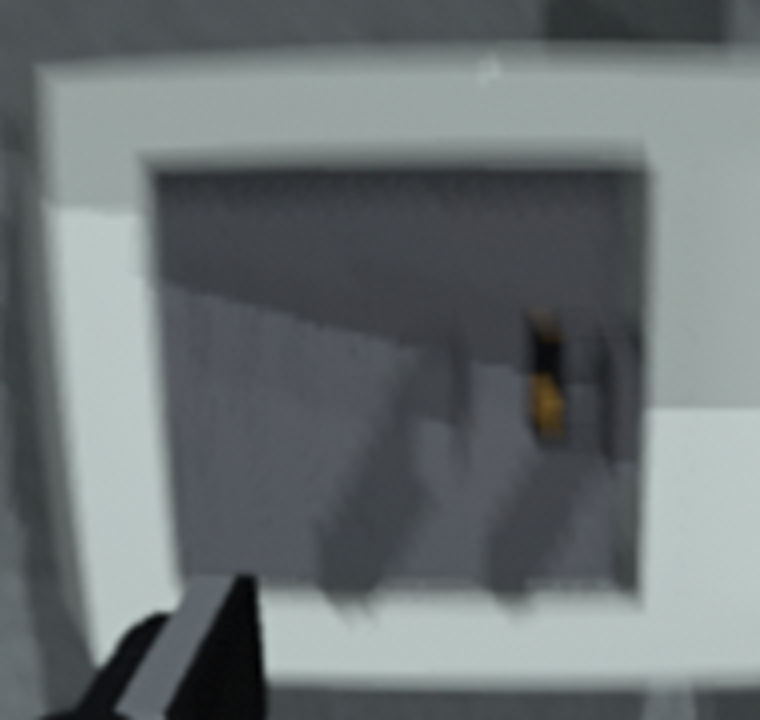

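```bash
sed -i 's/^YAW=.*/YAW=np.radians(-3.9); BAY=np.array([.5617,-.0055,.0906])/' h.py; python3 - <<'E'
from h import *
c=load('w1');W=world(c,True);X,Y,N=frame()
b=np.array([.5645,-.0085,.092]);print('newbay',b-.0033*X+.0028*Y)
p,Rm=np.array([ 0.5195,-0.0065,0.2243]),np.array([[0.5, 0.073, 0.863], [-0.034, 0.997, -0.065], [-0.865, 0.003, 0.501]])
T=(W-p)@Rm
m=(T[...,0]>0)&(T[...,0]<.045)&(abs(T[...,1])<.03)
for s in (-1,1):
    k=m&(s*T[...,2]>0)&(abs(T[...,2])<.06);print(s,k.sum(),np.nanmin(T[k],0),np.nanmax(T[k],0))
p0,R0=cur();Rt=tool(-N,X);p1=cov(.025,0,.044)+.025*N
print(p1);plan(p0,R0,p1,Rt,4)
E
```

```text
newbay [ 0.5618 -0.0055  0.0903]
-1 684 [ 0.     -0.0121 -0.0463] [ 0.0199  0.0107 -0.0321]
1 669 [ 0.     -0.0123  0.031 ] [0.0191 0.0109 0.0451]
[ 0.5539 -0.005   0.1542]
n 4 dr [-0.0018 -0.0002  0.0006] deg/row 0.11 mm/row 19.4
[0.0193, 0.0013, -0.0013]
[0.0193, 0.0013, -0.0013]
[0.0193, 0.0013, -0.0013]
[0.0193, 0.0013, -0.0013]
```

```bash
python3 -m handwheel '[{"x":0.0193,"y":0.0013,"z":-0.0013,"wx":-0.0018,"hand":0.25},{"x":0.0193,"y":0.0013,"z":-0.0013,"wx":-0.0018,"hand":0.25},{"x":0.0193,"y":0.0013,"z":-0.0013,"wx":-0.0018,"hand":0.25},{"x":0.0193,"y":0.0013,"z":-0.0013,"wx":-0.0018,"hand":0.25},{"hand":0.25},{"hand":0.25},{"hand":0.25},{"hand":0.25},{"hand":0.25},{"hand":0.25}]'
python3 - <<'E'
from h import *
st();c=snap('wrist','w2');crop(c,160,100,500,355,2.3,'w2c')
W=world(c,True);X,Y,N=frame();p,Rm=cur()
Q=np.stack([(W-BAY)@X,(W-BAY)@Y,(W-BAY)@N+.010],-1);h=Q[...,2]
T=(W-p)@Rm
m=(h>.028)&(h<.042)&(abs(Q[...,0])<.056)&(abs(Q[...,1])<.03)
n,l,s,ce=cv2.connectedComponentsWithStats(m.astype(np.uint8))
for i in range(1,n):
    if s[i,4]>30: k=l==i;print(s[i],np.nanpercentile(Q[k],1,axis=0)*1e3,np.nanpercentile(Q[k],99,axis=0)*1e3,'tool',np.nanpercentile(T[k],1,axis=0)*1e3,np.nanpercentile(T[k],99,axis=0)*1e3)
E
```

```text
t 2.25 tcp [ 0.5197 -0.0078  0.2237] w 0.06415637543076218 F [ 0.251  -0.6596 -0.0931] j [-0.1329 -0.4399  2.259   0.042   0.8008 -0.0783]
[[0.498, 0.075, 0.864], [-0.036, 0.997, -0.066], [-0.866, 0.002, 0.499]]
[291 172  12  35 389] [  7.9572 -13.0124  29.0735] [15.9565 12.5928 37.5103] tool [108.9947  -9.1833 -21.899 ] [117.4199  16.4259 -13.864 ]
[341 173   8  33 240] [ 45.9841 -12.3449  29.8881] [51.4188 11.6567 37.7448] tool [108.7174  -8.3073  16.1566] [116.5599  15.6995  21.5672]$[0]: bad value
```

View pics/w2c.png

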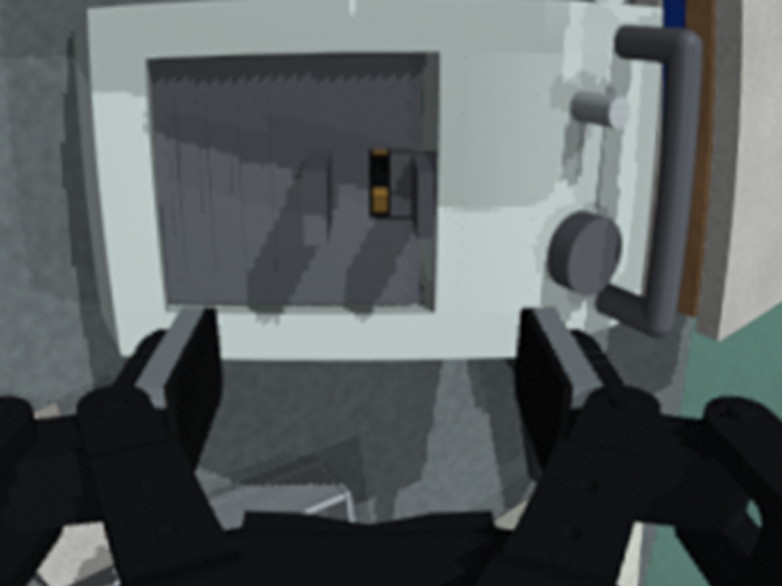

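The call was refused because every row needs all seven keys. The static view now agrees to within 1 mm: lug x 8–16, tab x 46–51, y centred on 0. I'll repeat the move with full rows.

```bash
python3 -m handwheel '[{"x":0.0193,"y":0.0013,"z":-0.0013,"wx":-0.0018,"wy":0,"wz":0,"hand":0.25},{"x":0.0193,"y":0.0013,"z":-0.0013,"wx":-0.0018,"wy":0,"wz":0,"hand":0.25},{"x":0.0193,"y":0.0013,"z":-0.0013,"wx":-0.0018,"wy":0,"wz":0,"hand":0.25},{"x":0.0193,"y":0.0013,"z":-0.0013,"wx":-0.0018,"wy":0,"wz":0,"hand":0.25},{"x":0,"y":0,"z":0,"wx":0,"wy":0,"wz":0,"hand":0.25},{"x":0,"y":0,"z":0,"wx":0,"wy":0,"wz":0,"hand":0.25},{"x":0,"y":0,"z":0,"wx":0,"wy":0,"wz":0,"hand":0.25},{"x":0,"y":0,"z":0,"wx":0,"wy":0,"wz":0,"hand":0.25},{"x":0,"y":0,"z":0,"wx":0,"wy":0,"wz":0,"hand":0.25},{"x":0,"y":0,"z":0,"wx":0,"wy":0,"wz":0,"hand":0.25}]'
python3 - <<'E'
from h import *
st();c=snap('wrist','w3')
W=world(c,True);X,Y,N=frame();p,Rm=cur()
Q=np.stack([(W-BAY)@X,(W-BAY)@Y,(W-BAY)@N+.010],-1);h=Q[...,2]
T=(W-p)@Rm
m=(h>.028)&(h<.042)&(abs(Q[...,0])<.056)&(abs(Q[...,1])<.03)
n,l,s,ce=cv2.connectedComponentsWithStats(m.astype(np.uint8))
for i in range(1,n):
    if s[i,4]>30: k=l==i;print(s[i],np.nanpercentile(Q[k],1,axis=0)*1e3,np.nanpercentile(Q[k],99,axis=0)*1e3,'tool',np.nanpercentile(T[k],1,axis=0)*1e3,np.nanpercentile(T[k],99,axis=0)*1e3)
Rt=tool(-N,X)
print('cover->', Rm.T@Rt)
for z in (.014,):
    plan(p,Rm,cov(.025,0,z)+.0225*N,Rt,5)
E
```

```text
t: 3.3
tool_pos: [0.554, -0.0021, 0.1559]
eef_rot: [0.015, 0.499, -0.028, 0.866]
ft_force: [-0.6, 1.3, 0.0]
width: 0.064
t 3.3 tcp [ 0.554  -0.0021  0.1559] w 0.06397342812860506 F [-0.646   1.2896  0.0491] j [-0.1107 -0.2637  2.252   0.037   0.6289 -0.0711]
[[0.5, 0.064, 0.864], [-0.034, 0.998, -0.055], [-0.865, -0.002, 0.501]]
[288 214  17  50 770] [  8.2319 -13.2115  28.4106] [16.4043 12.7796 37.5931] tool [ 32.7375 -15.9676 -17.4353] [41.9328 10.0128 -9.2737]
[356 215  14  48 501] [ 45.7608 -12.2703  28.4377] [51.4986 11.9505 37.6126] tool [ 32.7705 -15.191   20.0724] [41.9451  9.0235 25.8726]
cover-> [[ 1.      0.0004  0.0012]
 [-0.0004  1.     -0.0042]
 [-0.0012  0.0042  1.    ]]
n 5 dr [ 0.0008  0.0002 -0.0001] deg/row 0.05 mm/row 6.8
[0.0068, -0.0006, -0.0001]
[0.0068, -0.0006, -0.0001]
[0.0068, -0.0006, -0.0001]
[0.0068, -0.0006, -0.0001]
[0.0068, -0.0006, -0.0001]
```

View pics/w3.png

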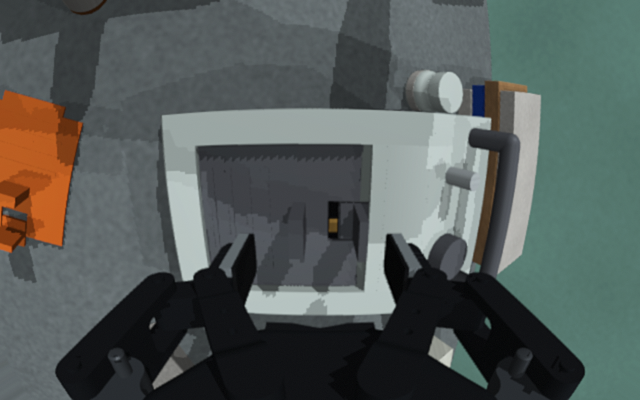

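```bash
python3 -m handwheel '[{"x":0.0068,"y":-0.0006,"z":-0.0001,"wx":0.0008,"wy":0,"wz":0,"hand":0.25},{"x":0.0068,"y":-0.0006,"z":-0.0001,"wx":0.0008,"wy":0,"wz":0,"hand":0.25},{"x":0.0068,"y":-0.0006,"z":-0.0001,"wx":0.0008,"wy":0,"wz":0,"hand":0.25},{"x":0.0068,"y":-0.0006,"z":-0.0001,"wx":0.0008,"wy":0,"wz":0,"hand":0.25},{"x":0.0068,"y":-0.0006,"z":-0.0001,"wx":0.0008,"wy":0,"wz":0,"hand":0.3},{"x":0,"y":0,"z":0,"wx":0,"wy":0,"wz":0,"hand":0.4},{"x":0,"y":0,"z":0,"wx":0,"wy":0,"wz":0,"hand":0.5},{"x":0,"y":0,"z":0,"wx":0,"wy":0,"wz":0,"hand":0.6},{"x":0,"y":0,"z":0,"wx":0,"wy":0,"wz":0,"hand":0.8},{"x":0,"y":0,"z":0,"wx":0,"wy":0,"wz":0,"hand":1}]'
python3 - <<'E'
from h import *
st();c=snap('wrist','w4')
X,Y,N=frame();p,Rm=cur()
print('tcp in cover',((p-cov(0,0,0))@np.stack([X,Y,N],1))*1e3)
E
```

```text
t: 4.35
tool_pos: [0.5704, -0.0063, 0.1274]
eef_rot: [0.017, 0.499, -0.029, 0.866]
ft_force: [-8.7, -0.8, 11.2]
width: 0.0322
t 4.35 tcp [ 0.5704 -0.0063  0.1274] w 0.03217977041890044 F [-8.6658 -0.7651 11.1752] j [-0.1158 -0.178   2.2357  0.0456  0.5597 -0.0807]
[[0.5, 0.067, 0.863], [-0.034, 0.998, -0.058], [-0.865, -0.0, 0.501]]
tcp in cover [25.9719 -0.2101 37.4417]
```

View pics/w4.png

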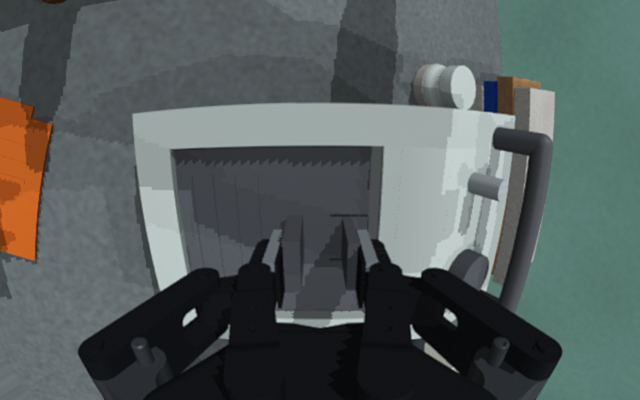

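```bash
python3 -m handwheel '[{"x":0,"y":0,"z":0,"wx":0,"wy":0,"wz":0,"hand":1},{"x":-0.0028,"y":0,"z":-0.0012,"wx":0,"wy":-0.035,"wz":0,"hand":1},{"x":-0.0028,"y":0,"z":-0.0012,"wx":0,"wy":-0.035,"wz":0,"hand":1},{"x":-0.0028,"y":0,"z":-0.0012,"wx":0,"wy":-0.035,"wz":0,"hand":1},{"x":-0.0028,"y":0,"z":-0.0012,"wx":0,"wy":-0.035,"wz":0,"hand":1},{"x":-0.0028,"y":0,"z":-0.0012,"wx":0,"wy":-0.035,"wz":0,"hand":1},{"x":0,"y":0,"z":0,"wx":0,"wy":0,"wz":0,"hand":1},{"x":0,"y":0,"z":0,"wx":0,"wy":0,"wz":0,"hand":1},{"x":0,"y":0,"z":0,"wx":0,"wy":0,"wz":0,"hand":1},{"x":0,"y":0,"z":0,"wx":0,"wy":0,"wz":0,"hand":1}]'
python3 - <<'E'
from h import *
st();c=snap('wrist','w5');s=snap('side','s5');crop(s,290,90,430,240,5,'s5c')
X,Y,N=frame();p,Rm=cur()
print('tcp in cover',((p-cov(0,0,0))@np.stack([X,Y,N],1))*1e3)
E
```

```text
t: 5.4
tool_pos: [0.558, -0.0054, 0.1344]
eef_rot: [0.014, 0.422, -0.031, 0.906]
ft_force: [3.1, -0.3, 2.5]
width: 0.0323
t 5.4 tcp [ 0.558  -0.0054  0.1344] w 0.03229784564411736 F [ 3.067  -0.3266  2.4543] j [-0.1217 -0.2764  2.3496  0.0968  0.3708 -0.1316]
[[0.643, 0.067, 0.763], [-0.043, 0.998, -0.052], [-0.765, 0.0, 0.644]]
tcp in cover [18.7075 -0.1705 49.7419]
```

View pics/w5.png

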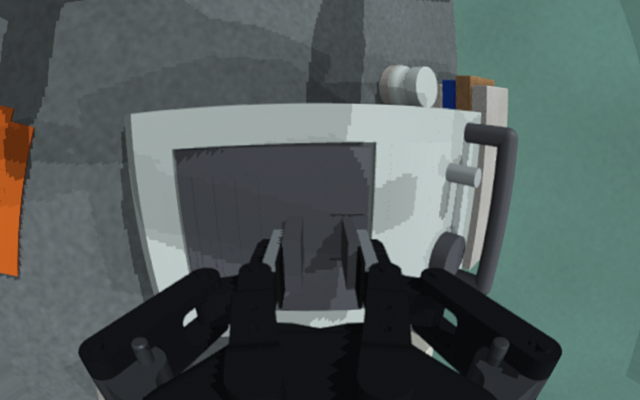

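View pics/s5c.png

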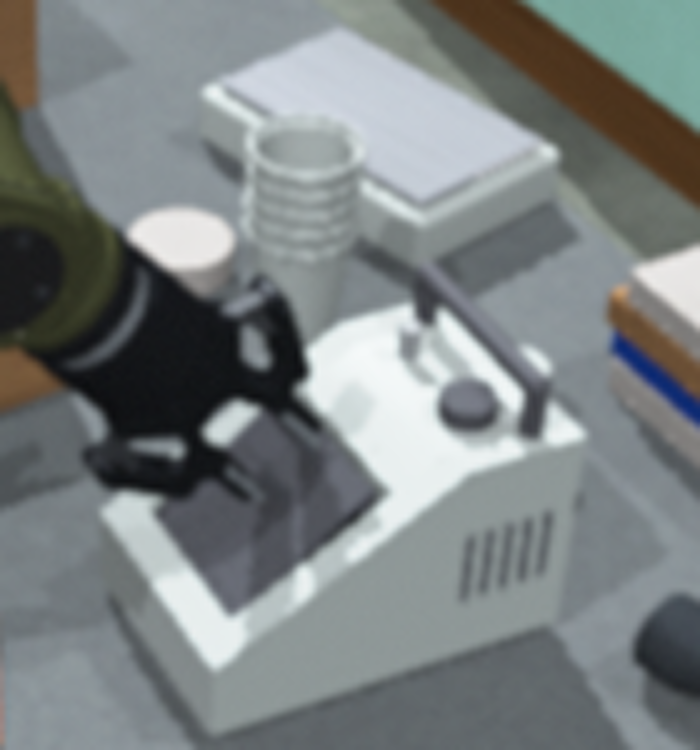

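```bash
cat > kin.py <<'E'
import numpy as np
from scipy.optimize import least_squares
D=[([1.152,.124,1.65,0,1.367],[.214,.614,.2555]),([-.1329,-.4399,2.259,.042,.8008],[.5197,-.0078,.2237]),([-.1107,-.2637,2.252,.037,.6289],[.554,-.0021,.1559]),([-.1158,-.178,2.2357,.0456,.5597],[.5704,-.0063,.1274]),([-.1217,-.2764,2.3496,.0968,.3708],[.558,-.0054,.1344])]
def fk(P,a,b,c):
    L1,al,L2,be,L3,ga,h,r0=P
    return np.array([r0+L1*np.sin(a+al)+L2*np.sin(a+b+be)+L3*np.sin(a+b+c+ga),h+L1*np.cos(a+al)+L2*np.cos(a+b+be)+L3*np.cos(a+b+c+ga)])
def res(P):
    r=[]
    for j,p in D:
        q=fk(P,j[1],j[2],j[4]);r+=[q[0]-np.hypot(p[0],p[1]),q[1]-p[2]]
    return np.array(r+list(1e-3*np.array([P[1],P[3],P[5],P[7]])))
S=min((least_squares(res,x0) for x0 in ([.4,0,.4,0,.2,0,.2,0],[.45,0,.45,0,.3,0,.3,0],[.5,0,.5,0,.25,0,.15,0])),key=lambda s:s.cost)
P=S.x
def ik(r,z,pitch,g=(-.2,2.25)):
    f=lambda q:fk(P,q[0],q[1],pitch-q[0]-q[1])-[r,z]
    s=least_squares(f,g);return s.x[0],s.x[1],pitch-s.x.sum()
if __name__=='__main__':
    print(P.round(3),abs(S.fun).max())
    print('draw14',ik(np.hypot(.558+.0107,.0054),.1344+.009,2.444))
    for u in (.01,.03,.06): print(u,ik(.558-.0,.1344+u,2.444), ik(.558,.1344+u,2.618))
E
python3 kin.py
```

```text
[0.451 0.007 0.612 0.075 0.252 0.01  0.228 0.005] 7.493299135410572e-05
draw14 (np.float64(-0.26272743371701646), np.float64(2.321569311196398), np.float64(0.3851581225206182))
0.01 (np.float64(-0.29433691079521657), np.float64(2.3438873042263193), np.float64(0.39444960656889716)) (np.float64(-0.23602282652273174), np.float64(2.251252061331738), np.float64(0.6027707651909937))
0.03 (np.float64(-0.32773233001470686), np.float64(2.3308495742685786), np.float64(0.4408827557461281)) (np.float64(-0.26472073534213725), np.float64(2.236950436086128), np.float64(0.6457702992560093))
0.06 (np.float64(-0.3720104815756989), np.float64(2.3077060144102566), np.float64(0.5083044671654422)) (np.float64(-0.3028467298857895), np.float64(2.212251253434552), np.float64(0.7085954764512372))
```

```bash
python3 -m handwheel '[{"x":0,"y":0,"z":0.003,"wx":0,"wy":0,"wz":0,"hand":1},{"x":0,"y":0,"z":0.003,"wx":0,"wy":0,"wz":0,"hand":1},{"x":0,"y":0,"z":0.003,"wx":0,"wy":0,"wz":0,"hand":1},{"x":0,"y":0,"z":0.003,"wx":0,"wy":0,"wz":0,"hand":1},{"x":0,"y":0,"z":0.003,"wx":0,"wy":0,"wz":0,"hand":1},{"x":0,"y":0,"z":0,"wx":0,"wy":0,"wz":0,"hand":1},{"x":0,"y":0,"z":0,"wx":0,"wy":0,"wz":0,"hand":1},{"x":0,"y":0,"z":0,"wx":0,"wy":0,"wz":0,"hand":1},{"x":-0.003,"y":0,"z":0.001,"wx":0,"wy":0,"wz":0,"hand":1},{"x":-0.003,"y":0,"z":0.001,"wx":0,"wy":0,"wz":0,"hand":1}]'
python3 - <<'E'
from h import *
st();c=snap('wrist','w6');s=snap('side','s6');crop(s,290,90,430,240,5,'s6c')
E
```

```text
t: 6.5
tool_pos: [0.5663, -0.006, 0.1492]
eef_rot: [0.014, 0.422, -0.031, 0.906]
ft_force: [-0.4, 0.2, -0.6]
width: 0.0317
t 6.5 tcp [ 0.5663 -0.006   0.1492] w 0.03169423092349242 F [-0.4238  0.1969 -0.5559] j [-0.1205 -0.2785  2.3225  0.0878  0.4011 -0.1213]
[[0.642, 0.067, 0.764], [-0.043, 0.998, -0.052], [-0.766, 0.0, 0.643]]
```

View pics/w6.png

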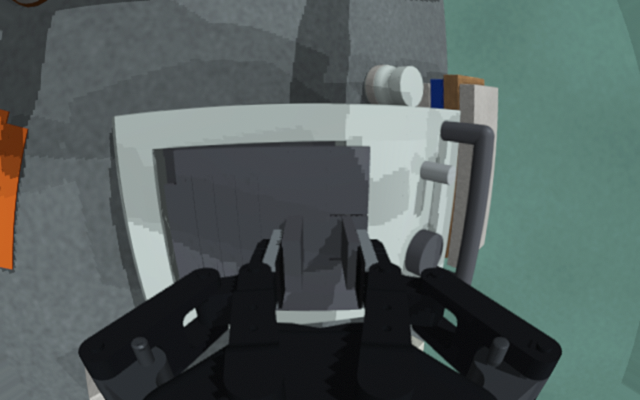

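View pics/s6c.png

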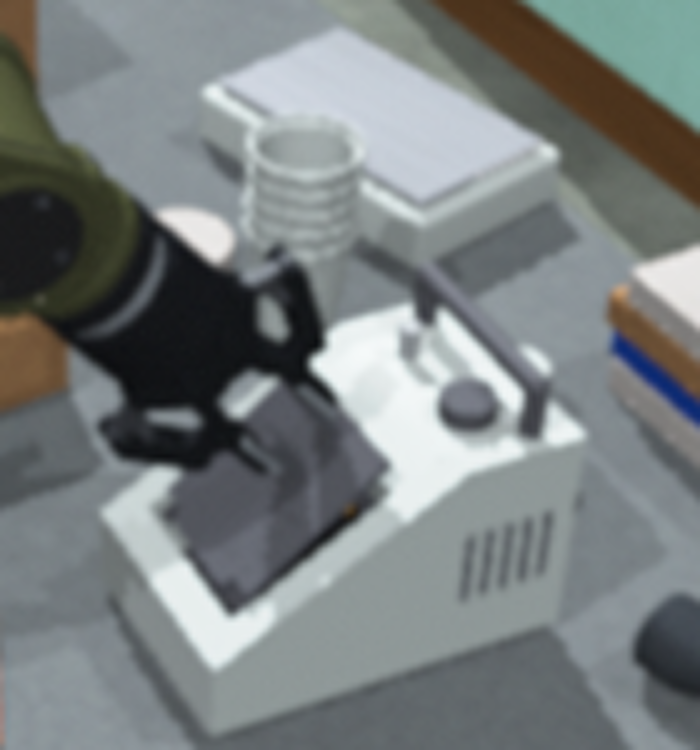

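The cover is out under the lip, the tongue is visible in front of it, and the force is near zero. I'll lift it along the normal, and meanwhile fix the tray and carton poses from the first pictures.

```bash
python3 -m handwheel '[{"x":-0.010,"y":0,"z":0.002,"wx":0,"wy":0,"wz":0,"hand":1},{"x":-0.010,"y":0,"z":0.002,"wx":0,"wy":0,"wz":0,"hand":1},{"x":-0.012,"y":0,"z":0.002,"wx":0,"wy":0,"wz":0,"hand":1},{"x":-0.015,"y":0,"z":0.006,"wx":0,"wy":0,"wz":0,"hand":1},{"x":-0.020,"y":0,"z":0.01,"wx":0,"wy":0,"wz":0,"hand":1},{"x":-0.020,"y":0,"z":0.015,"wx":0,"wy":0,"wz":0,"hand":1},{"x":-0.020,"y":0,"z":0.015,"wx":0,"wy":0,"wz":0,"hand":1},{"x":-0.020,"y":0,"z":0.015,"wx":0,"wy":0,"wz":0,"hand":1},{"x":0,"y":0,"z":0,"wx":0,"wy":0,"wz":0,"hand":1},{"x":0,"y":0,"z":0,"wx":0,"wy":0,"wz":0,"hand":1}]'
python3 - <<'E'
from h import *
st();c=snap('wrist','w7');s=snap('side','s7')
d=load('side0');s0=load('scene0');W=world(s0);Wd=world(d)
crop(s0,165,150,310,225,5,'tr1');crop(s0,375,195,495,305,5,'ca1')
# wall tops by height
for nm,lo,hi,zr in (('tray',(.38,-.52),(.66,-.17),(.034,.044)),('carton',(.32,.2),(.62,.52),(.058,.07))):
    for tag,Q in (('scene',W),('side',Wd)):
        m=(Q[...,0]>lo[0])&(Q[...,0]<hi[0])&(Q[...,1]>lo[1])&(Q[...,1]<hi[1])&(Q[...,2]>zr[0])&(Q[...,2]<zr[1])
        P=Q[m][:,:2].astype(np.float32)
        n,l,stt,ce=cv2.connectedComponentsWithStats(cv2.dilate(m.astype(np.uint8),np.ones((3,3))))
        i=1+np.argmax(stt[1:,4]);P=Q[m&(l==i)][:,:2].astype(np.float32)
        r=cv2.minAreaRect(P);print(nm,tag,len(P),r)
    for tag,Q in (('scene',W),('side',Wd)):
        m=(Q[...,0]>lo[0]+.07)&(Q[...,0]<hi[0]-.07)&(Q[...,1]>lo[1]+.1)&(Q[...,1]<hi[1]-.1)&(Q[...,2]<.03)&(Q[...,2]>-.02);print('floor z',np.median(Q[m][:,2]))
E
```

```text
t: 7.6
tool_pos: [0.5359, -0.0039, 0.2901]
eef_rot: [0.014, 0.421, -0.031, 0.906]
ft_force: [-0.5, 0.1, -2.0]
width: 0.0315
t 7.6 tcp [ 0.5359 -0.0039  0.2901] w 0.03145708538941334 F [-0.5347  0.0902 -2.0009] j [-0.125  -0.5313  2.2488  0.0559  0.7255 -0.0857]
[[0.643, 0.067, 0.763], [-0.043, 0.998, -0.052], [-0.765, 0.0, 0.644]]
tray scene 530 ((0.5044524669647217, -0.31868356466293335), (0.20654691755771637, 0.2961976230144501), 1.8753814697265625)
tray side 1133 ((0.5062059760093689, -0.3165929317474365), (0.20385892689228058, 0.29833605885505676), 1.8588696718215942)
floor z 0.006058297056250868
floor z 0.005544926110668088
carton scene 876 ((0.4759801924228668, 0.34627842903137207), (0.19615142047405243, 0.2307560294866562), 1.77015221118927)
carton side 635 ((0.4780213236808777, 0.34508466720581055), (0.19464436173439026, 0.2412242442369461), 1.5583263635635376)
floor z 0.006034365846183903
floor z 0.0062231982123270935
```

View pics/w7.png

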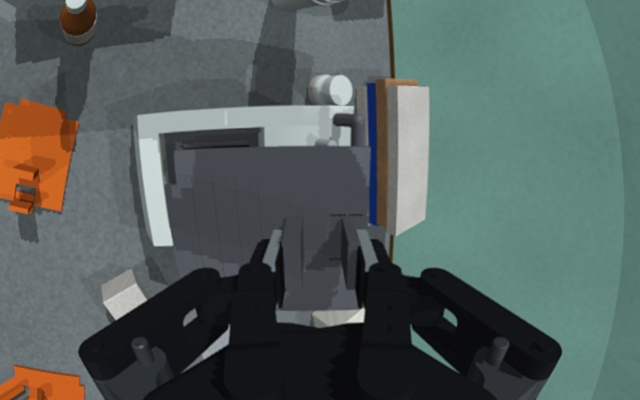

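View pics/s7.png

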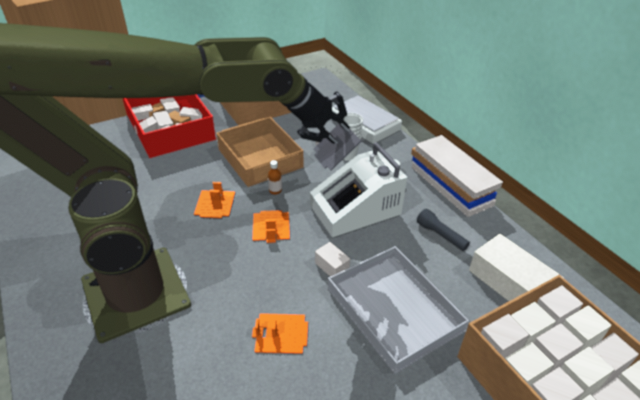

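View pics/tr1.png

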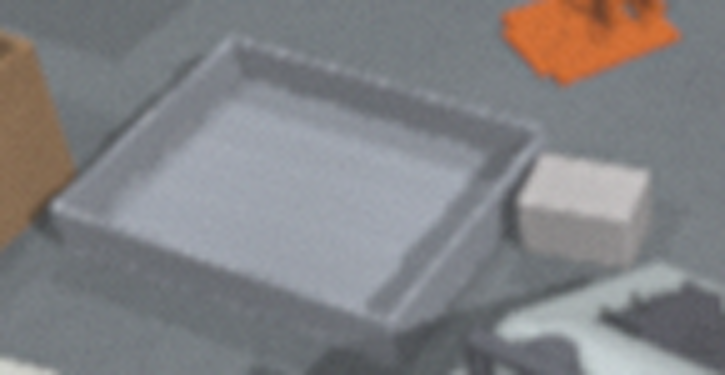

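```bash
python3 - <<'E'
from h import *
c=load('w7');W=world(c,True);p,Rm=cur();T=(W-p)@Rm
m=(T[...,0]>.02)&(T[...,0]<.05)&(abs(T[...,2])<.12)&(abs(T[...,1])<.07)
P=T[m]
for _ in range(5):
    ce=P.mean(0);n=np.linalg.svd(P-ce)[2][2];r=(P-ce)@n;P=P[abs(r)<.0025]
print(len(P),ce,n,r.std(),np.percentile(P,[.5,99.5],axis=0))
m=(T[...,0]>-.005)&(T[...,0]<.012)&(abs(T[...,2])<.025)&(abs(T[...,1])<.02)
print(np.percentile(T[m],[1,99],axis=0))
Q=world(load('side0'))
m=(Q[...,0]>.38)&(Q[...,0]<.66)&(Q[...,1]<-.185)&(Q[...,1]>-.55)&(Q[...,2]>.034)&(Q[...,2]<.043)
print(cv2.minAreaRect(Q[m][:,:2].astype(np.float32)),np.percentile(Q[m],[1,99],axis=0))
E
```

```text
bash:   911 Killed                     python3 - <<'E'
from h import *
c=load('w7');W=world(c,True);p,Rm=cur();T=(W-p)@Rm
m=(T[...,0]>.02)&(T[...,0]<.05)&(abs(T[...,2])<.12)&(abs(T[...,1])<.07)
P=T[m]
for _ in range(5):
    ce=P.mean(0);n=np.linalg.svd(P-ce)[2][2];r=(P-ce)@n;P=P[abs(r)<.0025]
print(len(P),ce,n,r.std(),np.percentile(P,[.5,99.5],axis=0))
m=(T[...,0]>-.005)&(T[...,0]<.012)&(abs(T[...,2])<.025)&(abs(T[...,1])<.02)
print(np.percentile(T[m],[1,99],axis=0))
Q=world(load('side0'))
m=(Q[...,0]>.38)&(Q[...,0]<.66)&(Q[...,1]<-.185)&(Q[...,1]>-.55)&(Q[...,2]>.034)&(Q[...,2]<.043)
print(cv2.minAreaRect(Q[m][:,:2].astype(np.float32)),np.percentile(Q[m],[1,99],axis=0))
E
```

SVD with the full U matrix ran out of memory. I'll switch to `full_matrices=False`.

```bash
python3 - <<'E'
from h import *
c=load('w7');W=world(c,True);p,Rm=cur();T=(W-p)@Rm
m=(T[...,0]>.02)&(T[...,0]<.05)&(abs(T[...,2])<.12)&(abs(T[...,1])<.07)
P=T[m]
for _ in range(6):
    ce=P.mean(0);n=np.linalg.eigh(np.cov((P-ce).T))[1][:,0];r=(P-ce)@n;P=P[abs(r)<max(.0025,2*r.std())]
print(len(P),ce,n,r.std(),np.percentile(P,[.5,99.5],axis=0))
m=(T[...,0]>-.005)&(T[...,0]<.012)&(abs(T[...,2])<.025)&(abs(T[...,1])<.02)
print(np.percentile(T[m],[1,99],axis=0))
Q=world(load('side0'))
m=(Q[...,0]>.38)&(Q[...,0]<.66)&(Q[...,1]<-.185)&(Q[...,1]>-.55)&(Q[...,2]>.034)&(Q[...,2]<.043)
print(cv2.minAreaRect(Q[m][:,:2].astype(np.float32)),np.percentile(Q[m],[1,99],axis=0))
E
```

```text
23244 [ 0.0311  0.0135 -0.0252] [ 0.9998 -0.001  -0.0191] 0.0006333842364869075 [[ 0.029  -0.0476 -0.0824]
 [ 0.0333  0.0481  0.0261]]
[[-0.0045 -0.0126 -0.0243]
 [ 0.0115  0.0131  0.0235]]
((0.5078479647636414, -0.367186039686203), (0.20385892689228058, 0.3654365837574005), 1.8588696718215942) [[ 0.403  -0.5376  0.0342]
 [ 0.6087 -0.1886  0.0428]]
```

```bash
cat >> h.py <<'E'
def flatR(n,yaw):
    # tool orientation such that tool-frame vector n points world down, tool z horizontal heading yaw
    Z=np.array([np.cos(yaw),np.sin(yaw),0]);Rv=tool([0,0,-1],Z)
    n=np.array(n,float);n/=np.linalg.norm(n)
    A,_=R.align_vectors([[1,0,0]],[n]);return Rv@A.as_matrix()
E
python3 - <<'E'
from h import *
from kin import ik
Rt=flatR([.9998,-.001,-.0191],0.0);print(Rt)
p,Rm=cur()
off=np.array([.0316+.004,0,-.0235]) # cover origin in tool
tgt=lambda z:np.array([.505,-.337,z])-Rt@off
print('touch tcp',tgt(.0045))
h=tgt(.08);print(h, ik(np.hypot(h[0],h[1]),h[2],np.pi,(.1,1.9)),ik(np.hypot(h[0],h[1]),tgt(.0045)[2],np.pi,(.1,1.9)))
plan(p,Rm,[h[0],h[1],.24],Rt,15)
E
```

```text
[[ 0.0191 -0.      0.9998]
 [ 0.001   1.     -0.    ]
 [-0.9998  0.001   0.0191]]
touch tcp [ 0.5278 -0.337   0.0405]
[ 0.5278 -0.337   0.116 ] (np.float64(0.19677460557957852), np.float64(1.8152092524193753), np.float64(1.1296087955908392)) (np.float64(0.2935420814861208), np.float64(1.84467460517846), np.float64(1.0033759669252125))
n 15 dr [-0.0043  0.0451  0.0016] deg/row 2.6 mm/row 22.4
[0.0031, -0.0222, -0.0012]
[0.0031, -0.0222, -0.0012]
[0.0031, -0.0222, -0.0012]
[0.0031, -0.0222, -0.0011]
[0.0031, -0.0222, -0.0011]
[0.0031, -0.0222, -0.001]
[0.0031, -0.0222, -0.001]
[0.0031, -0.0222, -0.0009]
[0.0031, -0.0222, -0.0009]
[0.0032, -0.0222, -0.0008]
[0.0032, -0.0222, -0.0008]
[0.0032, -0.0222, -0.0007]
[0.0031, -0.0222, -0.0007]
[0.0031, -0.0222, -0.0006]
[0.0031, -0.0222, -0.0006]
```

```bash
python3 -m handwheel '[{"x":0.0031,"y":-0.0222,"z":-0.0012,"wx":-0.0043,"wy":0.0451,"wz":0.0016,"hand":1},{"x":0.0031,"y":-0.0222,"z":-0.0012,"wx":-0.0043,"wy":0.0451,"wz":0.0016,"hand":1},{"x":0.0031,"y":-0.0222,"z":-0.0012,"wx":-0.0043,"wy":0.0451,"wz":0.0016,"hand":1},{"x":0.0031,"y":-0.0222,"z":-0.0011,"wx":-0.0043,"wy":0.0451,"wz":0.0016,"hand":1},{"x":0.0031,"y":-0.0222,"z":-0.0011,"wx":-0.0043,"wy":0.0451,"wz":0.0016,"hand":1},{"x":0.0031,"y":-0.0222,"z":-0.001,"wx":-0.0043,"wy":0.0451,"wz":0.0016,"hand":1},{"x":0.0031,"y":-0.0222,"z":-0.001,"wx":-0.0043,"wy":0.0451,"wz":0.0016,"hand":1},{"x":0.0031,"y":-0.0222,"z":-0.0009,"wx":-0.0043,"wy":0.0451,"wz":0.0016,"hand":1},{"x":0.0031,"y":-0.0222,"z":-0.0009,"wx":-0.0043,"wy":0.0451,"wz":0.0016,"hand":1},{"x":0.0032,"y":-0.0222,"z":-0.0008,"wx":-0.0043,"wy":0.0451,"wz":0.0016,"hand":1}]'
python3 -m handwheel '[{"x":0.0032,"y":-0.0222,"z":-0.0008,"wx":-0.0043,"wy":0.0451,"wz":0.0016,"hand":1},{"x":0.0032,"y":-0.0222,"z":-0.0007,"wx":-0.0043,"wy":0.0451,"wz":0.0016,"hand":1},{"x":0.0031,"y":-0.0222,"z":-0.0007,"wx":-0.0043,"wy":0.0451,"wz":0.0016,"hand":1},{"x":0.0031,"y":-0.0222,"z":-0.0006,"wx":-0.0043,"wy":0.0451,"wz":0.0016,"hand":1},{"x":0.0031,"y":-0.0222,"z":-0.0006,"wx":-0.0043,"wy":0.0451,"wz":0.0016,"hand":1},{"x":0.03,"y":0,"z":0,"wx":0,"wy":0,"wz":0,"hand":1},{"x":0.03,"y":0,"z":0,"wx":0,"wy":0,"wz":0,"hand":1},{"x":0.03,"y":0,"z":0,"wx":0,"wy":0,"wz":0,"hand":1},{"x":0.025,"y":0,"z":0,"wx":0,"wy":0,"wz":0,"hand":1},{"x":0,"y":0,"z":0,"wx":0,"wy":0,"wz":0,"hand":1}]'
python3 - <<'E'
from h import *
st();c=snap('wrist','w8');s=snap('side','s8');crop(s,300,180,500,380,3.5,'s8c')
E
```

```text
t: 8.7
tool_pos: [0.5305, -0.2267, 0.2556]
eef_rot: [0.006, 0.616, -0.01, 0.788]
ft_force: [0.1, -0.1, -0.6]
width: 0.0315
t: 9.7
tool_pos: [0.5281, -0.3345, 0.1203]
eef_rot: [0.003, 0.703, 0.003, 0.711]
ft_force: [-0.7, -0.0, -1.2]
width: 0.0315
t 9.7 tcp [ 0.5281 -0.3345  0.1203] w 0.03145745185094131 F [-0.7123 -0.0455 -1.1665] j [-0.656   0.1851  1.8214  0.015   1.13   -0.6622]
[[0.012, 0.0, 1.0], [0.008, 1.0, -0.0], [-1.0, 0.008, 0.012]]
```

View pics/w8.png

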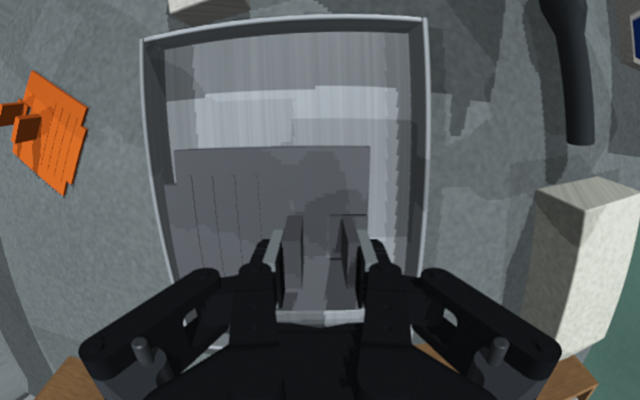

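View pics/s8c.png

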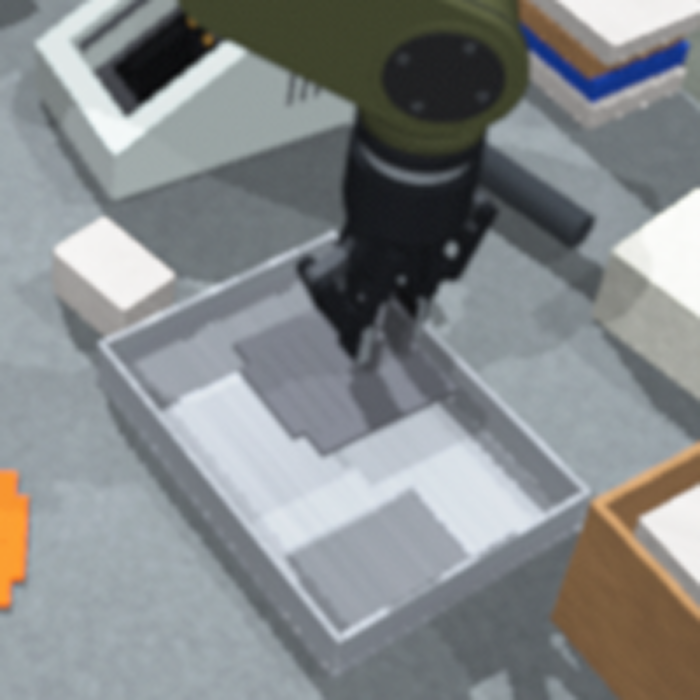

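```bash
python3 -m handwheel '[{"x":0.01,"y":0,"z":0,"wx":0,"wy":0,"wz":0,"hand":1},{"x":0.01,"y":0,"z":0,"wx":0,"wy":0,"wz":0,"hand":1},{"x":0.01,"y":0,"z":0,"wx":0,"wy":0,"wz":0,"hand":1},{"x":0.01,"y":0,"z":0,"wx":0,"wy":0,"wz":0,"hand":1},{"x":0.01,"y":0,"z":0,"wx":0,"wy":0,"wz":0,"hand":1},{"x":0.01,"y":0,"z":0,"wx":0,"wy":0,"wz":0,"hand":1},{"x":0.007,"y":0,"z":0,"wx":0,"wy":0,"wz":0,"hand":1},{"x":0.002,"y":0,"z":0,"wx":0,"wy":0,"wz":0,"hand":1},{"x":0,"y":0,"z":0,"wx":0,"wy":0,"wz":0,"hand":1},{"x":0,"y":0,"z":0,"wx":0,"wy":0,"wz":0,"hand":1}]'
python3 - <<'E'
from h import *
st();c=snap('wrist','w9')
W=world(c,True)
p,Rm=cur();T=(W-p)@Rm
m=(T[...,0]>.02)&(T[...,0]<.036)&(T[...,2]>-.08)&(T[...,2]<.026)&(abs(T[...,1])<.047)
P=W[m]
for _ in range(6):
    ce=P.mean(0);n=np.linalg.eigh(np.cov((P-ce).T))[1][:,0];r=(P-ce)@n;P=P[abs(r)<max(.0025,2*r.std())]
print('plate top world',ce,n)
m=(W[...,0]>.43)&(W[...,0]<.58)&(W[...,1]>-.28)&(W[...,1]<-.23)&(W[...,2]<.02);print('floor',np.median(W[m],axis=0),m.sum())
m=(W[...,2]>.036)&(W[...,2]<.045)&(W[...,1]<-.2)&(W[...,1]>-.3);print(np.percentile(W[m],[1,50,99],axis=0))
E
```

```text
t: 10.8
tool_pos: [0.5333, -0.3374, 0.0591]
eef_rot: [-0.0, 0.699, -0.0, 0.715]
ft_force: [-0.6, -0.0, -1.1]
width: 0.0317
t 10.8 tcp [ 0.5333 -0.3374  0.0591] w 0.03169815538636983 F [-0.5723 -0.0109 -1.1481] j [-0.6545  0.2659  1.8422  0.0159  1.0151 -0.6627]
[[0.023, 0.0, 1.0], [-0.001, 1.0, 0.0], [-1.0, -0.001, 0.023]]
plate top world [ 0.5083 -0.324   0.0254] [0.0004 0.0022 1.    ]
floor [ 0.5099 -0.2553  0.0036] 21897
[[ 0.4015 -0.2986  0.0361]
 [ 0.5976 -0.2461  0.0387]
 [ 0.7658 -0.2034  0.041 ]]
```

```bash
python3 -m handwheel '[{"x":0.005,"y":0,"z":0,"wx":0,"wy":0,"wz":0,"hand":1},{"x":0.005,"y":0,"z":0,"wx":0,"wy":0,"wz":0,"hand":1},{"x":0.003,"y":0,"z":0,"wx":0,"wy":0,"wz":0,"hand":1},{"x":0.001,"y":0,"z":0,"wx":0,"wy":0,"wz":0,"hand":1},{"x":0.001,"y":0,"z":0,"wx":0,"wy":0,"wz":0,"hand":1},{"x":0.001,"y":0,"z":0,"wx":0,"wy":0,"wz":0,"hand":1},{"x":0.001,"y":0,"z":0,"wx":0,"wy":0,"wz":0,"hand":1},{"x":0,"y":0,"z":0,"wx":0,"wy":0,"wz":0,"hand":1},{"x":0,"y":0,"z":0,"wx":0,"wy":0,"wz":0,"hand":1},{"x":0,"y":0,"z":0,"wx":0,"wy":0,"wz":0,"hand":1}]'
```

```text
t: 11.85
tool_pos: [0.5335, -0.3372, 0.0418]
eef_rot: [-0.0, 0.699, -0.0, 0.715]
ft_force: [-0.3, -0.5, -1.4]
width: 0.0322
```

```bash
python3 -m handwheel '[{"x":0.0007,"y":0,"z":0,"wx":0,"wy":0,"wz":0,"hand":1},{"x":0,"y":0,"z":0,"wx":0,"wy":0,"wz":0,"hand":1},{"x":0,"y":0,"z":0,"wx":0,"wy":0,"wz":0,"hand":1},{"x":0.0006,"y":0,"z":0,"wx":0,"wy":0,"wz":0,"hand":1},{"x":0,"y":0,"z":0,"wx":0,"wy":0,"wz":0,"hand":1},{"x":0,"y":0,"z":0,"wx":0,"wy":0,"wz":0,"hand":1},{"x":0,"y":0,"z":0,"wx":0,"wy":0,"wz":0,"hand":1},{"x":0,"y":0,"z":0,"wx":0,"wy":0,"wz":0,"hand":1},{"x":0,"y":0,"z":0,"wx":0,"wy":0,"wz":0,"hand":1},{"x":0,"y":0,"z":0,"wx":0,"wy":0,"wz":0,"hand":1}]'
python3 - <<'E'
from h import *
st();c=snap('wrist','w10');W=world(c,True)
p,Rm=cur();T=(W-p)@Rm
m=(T[...,0]>.02)&(T[...,0]<.036)&(T[...,2]>-.08)&(T[...,2]<.026)&(abs(T[...,1])<.047)
P=W[m]
for _ in range(6):
    ce=P.mean(0);n=np.linalg.eigh(np.cov((P-ce).T))[1][:,0];r=(P-ce)@n;P=P[abs(r)<max(.0025,2*r.std())]
print('plate top world',ce,n)
m=(W[...,0]>.43)&(W[...,0]<.58)&(W[...,1]>-.27)&(W[...,1]<-.23)&(W[...,2]<.02);print('floor',np.median(W[m],axis=0),m.sum())
E
```

```text
t: 12.85
tool_pos: [0.5336, -0.3373, 0.0414]
eef_rot: [-0.0, 0.699, -0.0, 0.715]
ft_force: [-2.5, 2.0, 6.1]
width: 0.0318
t 12.85 tcp [ 0.5336 -0.3373  0.0414] w 0.03179070747501255 F [-2.5103  2.0233  6.1008] j [-0.6541  0.2907  1.8466  0.0161  0.9866 -0.6628]
[[0.022, 0.0, 1.0], [-0.0, 1.0, -0.0], [-1.0, -0.0, 0.022]]
plate top world [ 0.5084 -0.3238  0.0077] [0.0025 0.0009 1.    ]
floor [ 0.5108 -0.2503  0.0037] 21190
```

```bash
python3 -m handwheel '[{"x":0,"y":0,"z":0,"wx":0,"wy":0,"wz":0,"hand":0.55},{"x":0,"y":0,"z":0,"wx":0,"wy":0,"wz":0,"hand":0.45},{"x":0,"y":0,"z":0,"wx":0,"wy":0,"wz":0,"hand":0.35},{"x":0,"y":0,"z":0,"wx":0,"wy":0,"wz":0,"hand":0.25},{"x":0,"y":0,"z":0,"wx":0,"wy":0,"wz":0,"hand":0.25},{"x":-0.01,"y":0,"z":0,"wx":0,"wy":0,"wz":0,"hand":0.25},{"x":-0.02,"y":0,"z":0,"wx":0,"wy":0,"wz":0,"hand":0.25},{"x":-0.03,"y":0,"z":0,"wx":0,"wy":0,"wz":0,"hand":0.25},{"x":-0.04,"y":0,"z":0,"wx":0,"wy":0,"wz":0,"hand":0.25},{"x":-0.04,"y":0,"z":0,"wx":0,"wy":0,"wz":0,"hand":0.25}]'
python3 - <<'E'
from h import *
st();c=snap('wrist','w11');W=world(c,True)
m=(W[...,0]>.43)&(W[...,0]<.58)&(W[...,1]>-.27)&(W[...,1]<-.23)&(W[...,2]<.02);print('floor',np.median(W[m],axis=0),m.sum())
m=(W[...,0]>.45)&(W[...,0]<.53)&(W[...,1]>-.36)&(W[...,1]<-.3)&(W[...,2]<.02);P=W[m];n=np.linalg.eigh(np.cov(P.T))[1][:,0];print('plate',P.mean(0),n,m.sum())
E
```

```text
t: 13.9
tool_pos: [0.53, -0.3369, 0.1819]
eef_rot: [0.0, 0.699, 0.0, 0.715]
ft_force: [0.5, 0.2, -0.8]
width: 0.0639
t 13.9 tcp [ 0.53   -0.3369  0.1819] w 0.06394298134524282 F [ 0.5006  0.2174 -0.8098] j [-0.6571  0.1225  1.7802  0.0144  1.2218 -0.6619]
[[0.022, -0.0, 1.0], [0.0, 1.0, 0.0], [-1.0, 0.0, 0.022]]
floor [ 0.5069 -0.2501  0.0036] 6406
plate [ 0.4889 -0.3284  0.0078] [0.0011 0.0017 1.    ] 4587
```

View pics/w11.png

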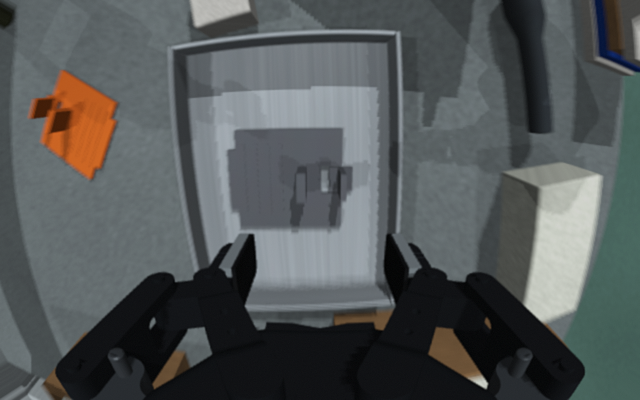

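The cover lies flat, lug up, in the tray: plate top is 4 mm above the tray floor, normal vertical. Next, the pack.

```bash
python3 - <<'E'
from h import *
from kin import ik
p,Rm=cur();X,Y,N=frame();Rt=tool(-N,Y);h=BAY+.13*N
mid=p+np.array([0,0,.07]);print(h,ik(np.hypot(*h[:2]),h[2],2.618))
print('rows: 2x lift, then');plan(mid,Rm,h,Rt,16)
E
```

```text
[ 0.4969 -0.0011  0.2032] (np.float64(-0.48792507253406114), np.float64(2.326375356149756), np.float64(0.779549716384305))
rows: 2x lift, then
n 16 dr [-0.0918 -0.0233 -0.0243] deg/row 5.6 mm/row 21.6
[0.0034, 0.0212, -0.0024]
[0.0028, 0.0214, -0.0005]
[0.0023, 0.0214, 0.0014]
[0.0019, 0.0212, 0.0033]
[0.0014, 0.0209, 0.0052]
[0.0011, 0.0204, 0.0071]
[0.0008, 0.0196, 0.0089]
[0.0005, 0.0188, 0.0106]
[0.0004, 0.0177, 0.0123]
[0.0003, 0.0165, 0.0139]
[0.0002, 0.0152, 0.0153]
[0.0002, 0.0137, 0.0166]
[0.0003, 0.0122, 0.0178]
[0.0005, 0.0105, 0.0189]
[0.0007, 0.0087, 0.0197]
[0.001, 0.0069, 0.0204]
```

```bash
python3 -m handwheel '[{"x":-0.035,"y":0,"z":0,"wx":0,"wy":0,"wz":0,"hand":0.25},{"x":-0.035,"y":0,"z":0,"wx":0,"wy":0,"wz":0,"hand":0.25},{"x":0.0034,"y":0.0212,"z":-0.0024,"wx":-0.0918,"wy":-0.0233,"wz":-0.0243,"hand":0.25},{"x":0.0028,"y":0.0214,"z":-0.0005,"wx":-0.0918,"wy":-0.0233,"wz":-0.0243,"hand":0.25},{"x":0.0023,"y":0.0214,"z":0.0014,"wx":-0.0918,"wy":-0.0233,"wz":-0.0243,"hand":0.25},{"x":0.0019,"y":0.0212,"z":0.0033,"wx":-0.0918,"wy":-0.0233,"wz":-0.0243,"hand":0.25},{"x":0.0014,"y":0.0209,"z":0.0052,"wx":-0.0918,"wy":-0.0233,"wz":-0.0243,"hand":0.25},{"x":0.0011,"y":0.0204,"z":0.0071,"wx":-0.0918,"wy":-0.0233,"wz":-0.0243,"hand":0.3},{"x":0.0008,"y":0.0196,"z":0.0089,"wx":-0.0918,"wy":-0.0233,"wz":-0.0243,"hand":0.4},{"x":0.0005,"y":0.0188,"z":0.0106,"wx":-0.0918,"wy":-0.0233,"wz":-0.0243,"hand":0.5}]'
python3 -m handwheel '[{"x":0.0004,"y":0.0177,"z":0.0123,"wx":-0.0918,"wy":-0.0233,"wz":-0.0243,"hand":0.5},{"x":0.0003,"y":0.0165,"z":0.0139,"wx":-0.0918,"wy":-0.0233,"wz":-0.0243,"hand":0.5},{"x":0.0002,"y":0.0152,"z":0.0153,"wx":-0.0918,"wy":-0.0233,"wz":-0.0243,"hand":0.5},{"x":0.0002,"y":0.0137,"z":0.0166,"wx":-0.0918,"wy":-0.0233,"wz":-0.0243,"hand":0.5},{"x":0.0003,"y":0.0122,"z":0.0178,"wx":-0.0918,"wy":-0.0233,"wz":-0.0243,"hand":0.5},{"x":0.0005,"y":0.0105,"z":0.0189,"wx":-0.0918,"wy":-0.0233,"wz":-0.0243,"hand":0.5},{"x":0.0007,"y":0.0087,"z":0.0197,"wx":-0.0918,"wy":-0.0233,"wz":-0.0243,"hand":0.5},{"x":0.001,"y":0.0069,"z":0.0204,"wx":-0.0918,"wy":-0.0233,"wz":-0.0243,"hand":0.5},{"x":0,"y":0,"z":0,"wx":0,"wy":0,"wz":0,"hand":0.5},{"x":0,"y":0,"z":0,"wx":0,"wy":0,"wz":0,"hand":0.5}]'
python3 - <<'E'
from h import *
st();c=snap('wrist','w12');W=world(c,True);X,Y,N=frame()
crop(c,200,60,450,260,3,'w12c')
Q=np.stack([(W-BAY)@X,(W-BAY)@Y,(W-BAY)@N],-1)
m=(Q[...,2]<-.007)&(Q[...,2]>-.020)&(abs(Q[...,0])<.05)&(abs(Q[...,1])<.042)
n,l,s,ce=cv2.connectedComponentsWithStats(m.astype(np.uint8))
for i in range(1,n):
    if s[i,4]>30: k=l==i;print(s[i],(np.percentile(Q[k],[2,50,98],axis=0)*1e3).round(1).tolist())
m=(Q[...,2]<-.024)&(Q[...,2]>-.036)&(abs(Q[...,0])<.05)&(abs(Q[...,1])<.047)
print('top',(np.percentile(Q[m],[2,50,98],axis=0)*1e3).round(1).tolist())
E
```

```text
t: 14.95
tool_pos: [0.5101, -0.1668, 0.2234]
eef_rot: [-0.324, 0.58, 0.183, 0.724]
ft_force: [-0.1, -0.3, -0.0]
width: 0.0428
t: 15.95
tool_pos: [0.4918, 0.0017, 0.1958]
eef_rot: [-0.596, 0.376, 0.337, 0.625]
ft_force: [0.1, -0.1, -0.0]
width: 0.0425
t 15.95 tcp [0.4918 0.0017 0.1958] w 0.04246898488616385 F [ 0.0714 -0.1332 -0.0299] j [-0.1233 -0.4903  2.3378  0.0482  0.7826 -1.6492]
[[0.49, -0.869, 0.068], [-0.026, 0.063, 0.998], [-0.871, -0.491, 0.008]]
[309 170  15  57 786] [[-24.7, -6.6, -17.7], [-2.9, -0.1, -11.9], [23.4, 5.3, -10.6]]
top [[-36.5, -27.3, -31.6], [-3.9, -0.1, -29.9], [35.3, 26.5, -28.5]]
```

View pics/w12c.png

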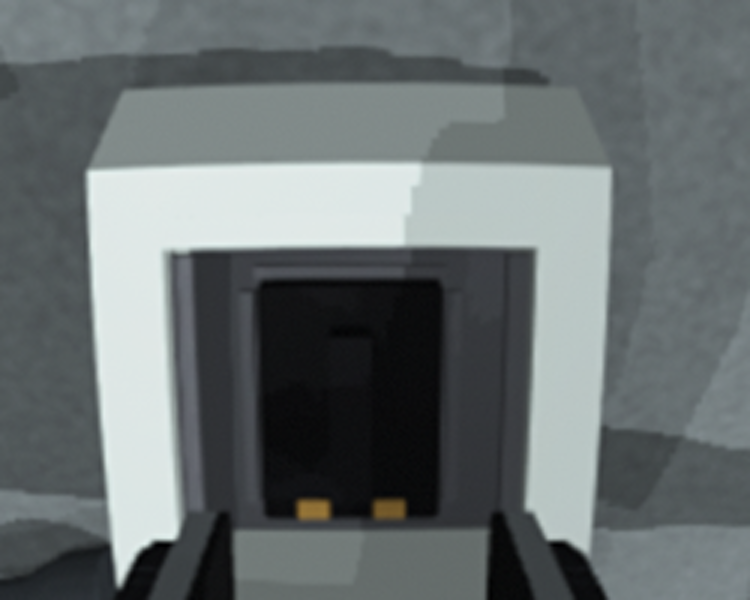

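```bash
python3 - <<'E'
from h import *
from kin import ik
p,Rm=cur();X,Y,N=frame();Rt=tool(-N,Y);h=BAY+.027*N-.0006*X-.0004*Y;f=h-.03*N
print(p,h,ik(np.hypot(*f[:2]),f[2],2.618));plan(p,Rm,h,Rt,7)
E
```

```text
[0.4921 0.0013 0.1961] [ 0.5477 -0.0049  0.1137] (np.float64(-0.1287059429760188), np.float64(2.2715297596697046), np.float64(0.47517618330631395))
n 7 dr [-0.0006  0.0009 -0.0014] deg/row 0.11 mm/row 14.2
[0.0142, -0.0012, -0.0004]
[0.0142, -0.0012, -0.0004]
[0.0142, -0.0011, -0.0004]
[0.0142, -0.0011, -0.0004]
[0.0142, -0.0011, -0.0004]
[0.0142, -0.0011, -0.0004]
[0.0142, -0.0011, -0.0004]
```

```bash
python3 -m handwheel '[{"x":0.0142,"y":-0.0012,"z":-0.0004,"wx":-0.0006,"wy":0.0009,"wz":-0.0014,"hand":0.5},{"x":0.0142,"y":-0.0012,"z":-0.0004,"wx":-0.0006,"wy":0.0009,"wz":-0.0014,"hand":0.5},{"x":0.0142,"y":-0.0011,"z":-0.0004,"wx":-0.0006,"wy":0.0009,"wz":-0.0014,"hand":0.5},{"x":0.0142,"y":-0.0011,"z":-0.0004,"wx":-0.0006,"wy":0.0009,"wz":-0.0014,"hand":0.5},{"x":0.0142,"y":-0.0011,"z":-0.0004,"wx":-0.0006,"wy":0.0009,"wz":-0.0014,"hand":0.5},{"x":0.0142,"y":-0.0011,"z":-0.0004,"wx":-0.0006,"wy":0.0009,"wz":-0.0014,"hand":0.5},{"x":0.0142,"y":-0.0011,"z":-0.0004,"wx":-0.0006,"wy":0.0009,"wz":-0.0014,"hand":0.5},{"x":0,"y":0,"z":0,"wx":0,"wy":0,"wz":0,"hand":0.5},{"x":0,"y":0,"z":0,"wx":0,"wy":0,"wz":0,"hand":0.5},{"x":0,"y":0,"z":0,"wx":0,"wy":0,"wz":0,"hand":0.5}]'
python3 - <<'E'
from h import *
st();c=snap('wrist','w13');W=world(c,True);X,Y,N=frame()
p,Rm=cur();print('tcp in bay',(p-BAY)@np.stack([X,Y,N],1)*1e3)
Q=np.stack([(W-BAY)@X,(W-BAY)@Y,(W-BAY)@N],-1)
m=(Q[...,2]<-.007)&(Q[...,2]>-.020)&(abs(Q[...,0])<.05)&(abs(Q[...,1])<.02)
print((np.percentile(Q[m],[2,50,98],axis=0)*1e3).round(1).tolist())
Rt=tool(-N,Y);plan(p,Rm,BAY-.003*N-.0006*X-.0004*Y,Rt,5)
E
```

```text
t: 17.0
tool_pos: [0.5479, -0.005, 0.1137]
eef_rot: [-0.6, 0.374, 0.333, 0.624]
ft_force: [0.0, -0.3, 0.4]
width: 0.0426
t 17.0 tcp [ 0.5479 -0.005   0.1137] w 0.04263314674765239 F [ 0.0476 -0.3378  0.3712] j [-0.119  -0.2137  2.2912  0.0501  0.5417 -1.6578]
[[0.499, -0.864, 0.068], [-0.034, 0.059, 0.998], [-0.866, -0.5, 0.0]]
tcp in bay [-0.4066 -0.3293 27.0407]
[[-24.7, -6.1, -16.0], [-3.6, -0.6, -11.9], [24.3, 5.3, -10.7]]
n 5 dr [0.     0.0001 0.    ] deg/row 0.01 mm/row 6.0
[0.006, 0.0, -0.0]
[0.006, 0.0, -0.0]
[0.006, 0.0, -0.0]
[0.006, 0.0, -0.0]
[0.006, 0.0, -0.0]
```

View pics/w13.png

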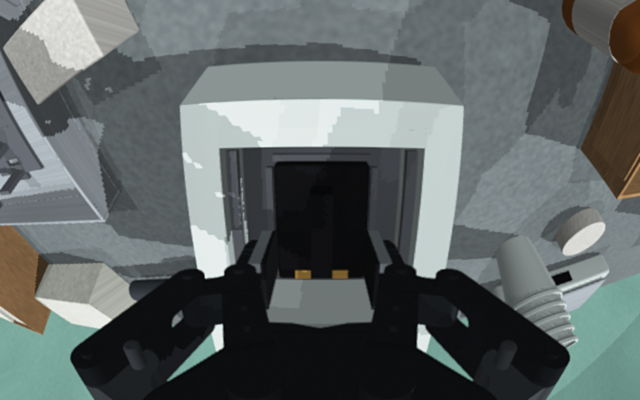

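```bash
python3 - <<'E'
from h import *
c=load('w13');W=world(c,True);p,Rm=cur();T=(W-p)@Rm
for a in np.arange(-.05,.03,.01):
    m=(T[...,0]>a)&(T[...,0]<a+.01)&(abs(T[...,1])<.03)&(abs(T[...,2])<.09)
    if m.sum(): print(a.round(3),m.sum(),np.percentile(T[m],[1,99],axis=0)[:,1:].round(4).tolist())
E
```

```text
-0.05 4796 [[-0.0108, -0.0588], [0.0183, 0.0568]]
-0.04 5225 [[-0.0107, -0.0557], [0.0135, 0.0535]]
-0.03 2482 [[-0.0101, -0.0536], [0.0146, 0.0513]]
-0.02 1126 [[-0.0094, -0.0406], [0.0139, 0.0382]]
-0.01 934 [[-0.0097, -0.0355], [0.0123, 0.0331]]
0.0 800 [[-0.0098, -0.0354], [0.0123, 0.0336]]
0.01 595 [[-0.0096, -0.035], [0.0122, 0.033]]
0.02 6088 [[-0.0198, -0.0696], [0.0296, 0.0695]]
```

```bash
python3 -m handwheel '[{"x":0.008,"y":0,"z":0,"wx":0,"wy":0,"wz":0,"hand":0.5},{"x":0.008,"y":0,"z":0,"wx":0,"wy":0,"wz":0,"hand":0.5},{"x":0.008,"y":0,"z":0,"wx":0,"wy":0,"wz":0,"hand":0.5},{"x":0.006,"y":0,"z":0,"wx":0,"wy":0,"wz":0,"hand":0.5},{"x":0,"y":0,"z":0,"wx":0,"wy":0,"wz":0,"hand":0.6},{"x":0,"y":0,"z":0,"wx":0,"wy":0,"wz":0,"hand":0.7},{"x":0,"y":0,"z":0,"wx":0,"wy":0,"wz":0,"hand":0.8},{"x":0,"y":0,"z":0,"wx":0,"wy":0,"wz":0,"hand":1},{"x":0,"y":0,"z":0,"wx":0,"wy":0,"wz":0,"hand":1},{"x":0,"y":0,"z":0,"wx":0,"wy":0,"wz":0,"hand":1}]'
python3 - <<'E'
from h import *
st();X,Y,N=frame();p,Rm=cur();print('tcp in bay',(p-BAY)@np.stack([X,Y,N],1)*1e3)
E
```

```text
t: 18.05
tool_pos: [0.5624, -0.0056, 0.0872]
eef_rot: [-0.6, 0.374, 0.333, 0.624]
ft_force: [-4.1, 0.5, 5.4]
width: 0.0104
t 18.05 tcp [ 0.5624 -0.0056  0.0872] w 0.010380249853403694 F [-4.1043  0.4733  5.4019] j [-0.1165 -0.1288  2.2718  0.0544  0.4771 -1.6618]
[[0.498, -0.864, 0.067], [-0.033, 0.058, 0.998], [-0.866, -0.499, 0.0]]
tcp in bay [-1.0456 -0.006  -3.3151]
```

```bash
python3 -m handwheel '[{"x":-0.004,"y":0,"z":0,"wx":0,"wy":0,"wz":0,"hand":1},{"x":-0.008,"y":0,"z":0,"wx":0,"wy":0,"wz":0,"hand":1},{"x":-0.01,"y":0,"z":0,"wx":0,"wy":0,"wz":0,"hand":1},{"x":-0.012,"y":0,"z":0,"wx":0,"wy":0,"wz":0,"hand":1},{"x":-0.014,"y":0,"z":0,"wx":0,"wy":0,"wz":0,"hand":1},{"x":-0.016,"y":0,"z":0,"wx":0,"wy":0,"wz":0,"hand":1},{"x":-0.018,"y":0,"z":0,"wx":0,"wy":0,"wz":0,"hand":1},{"x":-0.02,"y":0,"z":0,"wx":0,"wy":0,"wz":0,"hand":1},{"x":-0.01,"y":0,"z":0,"wx":0,"wy":0,"wz":0,"hand":1},{"x":0,"y":0,"z":0,"wx":0,"wy":0,"wz":0,"hand":1}]'
python3 - <<'E'
from h import *
st();c=snap('wrist','w14');W=world(c,True);p,Rm=cur();T=(W-p)@Rm
m=(T[...,0]>.01)&(T[...,0]<.04)&(abs(T[...,2])<.035)&(abs(T[...,1])<.06)
P=T[m]
for _ in range(6):
    ce=P.mean(0);n=np.linalg.eigh(np.cov((P-ce).T))[1][:,0];r=(P-ce)@n;P=P[abs(r)<max(.0025,2*r.std())]
print('pack top in tool',len(P),ce,n*np.sign(n[0]),np.percentile(P,[1,99],axis=0))
for y in (.012,.02,.03,.036):
    k=m&(abs(T[...,1]-y)<.002);print(y,k.sum(),np.median(T[k],axis=0))
snap('side','s14')
E
```

```text
t: 19.05
tool_pos: [0.5068, -0.0019, 0.1857]
eef_rot: [-0.601, 0.373, 0.332, 0.624]
ft_force: [0.7, -0.8, -1.7]
width: 0.0105
t 19.05 tcp [ 0.5068 -0.0019  0.1857] w 0.010491292856401761 F [ 0.7148 -0.7595 -1.6947] j [-0.1239 -0.4386  2.3246  0.0429  0.7311 -1.6518]
[[0.501, -0.863, 0.067], [-0.033, 0.058, 0.998], [-0.865, -0.502, 0.0]]
pack top in tool 6392 [ 0.0257  0.0199 -0.0009] [ 1.     -0.0093 -0.0002] [[ 0.0242 -0.0097 -0.0282]
 [ 0.0279  0.0357  0.0265]]
0.012 812 [ 0.0254  0.0114 -0.0076]
0.02 659 [ 0.0256  0.0201 -0.0037]
0.03 902 [ 0.0256  0.0301 -0.0013]
0.036 980 [ 0.0282  0.0353 -0.0008]
```

View pics/w14.png

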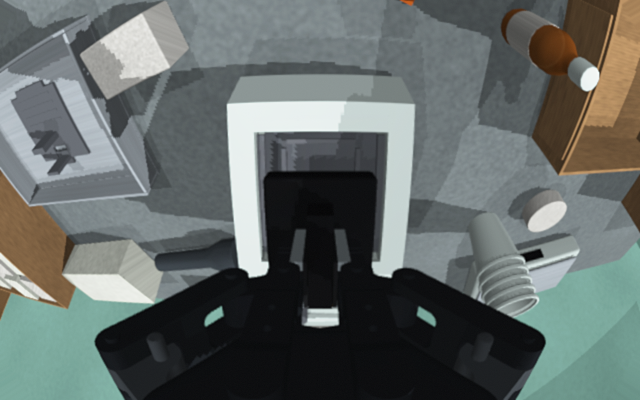

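View pics/s14.png

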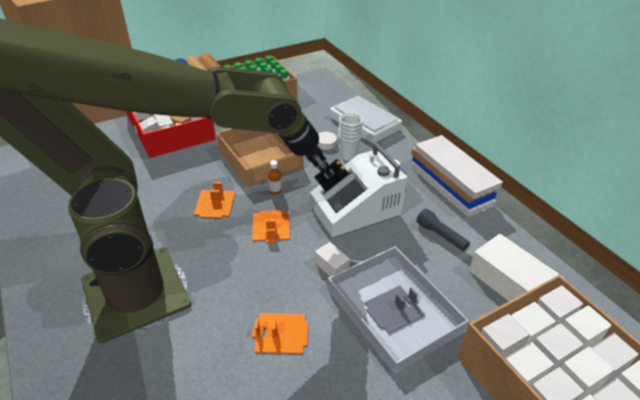

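```bash
python3 - <<'E'
from h import *
from kin import ik
p,Rm=cur();Rt=flatR([1,-.0093,0],np.radians(88));
m=p+[0,0,.06];plan(p,Rm,m,Rm,2)
h=np.array([.477,.346,.2]);print(ik(np.hypot(*h[:2]),.2,np.pi,(.1,1.9)),ik(np.hypot(*h[:2]),.045,np.pi,(.1,1.9)))
plan(m,Rm,h,Rt,15)
E
```

```text
n 2 dr [0. 0. 0.] deg/row 0.0 mm/row 30.0
[-0.026, -0.015, 0.0]
[-0.026, -0.015, 0.0]
(np.float64(0.03353224698700734), np.float64(1.8423964478290225), np.float64(1.2656639587737633)) (np.float64(0.21655333047574957), np.float64(1.93096753315982), np.float64(0.9940717899542237))
n 15 dr [-0.0021 -0.0005  0.0354] deg/row 2.03 mm/row 23.5
[0.0008, 0.0045, 0.023]
[0.0009, 0.0044, 0.023]
[0.0011, 0.0043, 0.023]
[0.0013, 0.0042, 0.023]
[0.0014, 0.0041, 0.023]
[0.0016, 0.004, 0.023]
[0.0017, 0.0039, 0.0231]
[0.0019, 0.0038, 0.0231]
[0.002, 0.0037, 0.0231]
[0.0022, 0.0036, 0.0231]
[0.0023, 0.0034, 0.0231]
[0.0024, 0.0033, 0.0231]
[0.0026, 0.0032, 0.0231]
[0.0027, 0.003, 0.0231]
[0.0028, 0.0029, 0.0231]
```

```bash
python3 -m handwheel '[{"x":-0.026,"y":-0.015,"z":0,"wx":0,"wy":0,"wz":0,"hand":1},{"x":-0.026,"y":-0.015,"z":0,"wx":0,"wy":0,"wz":0,"hand":1},{"x":0.0008,"y":0.0045,"z":0.023,"wx":-0.0021,"wy":-0.0005,"wz":0.0354,"hand":1},{"x":0.0009,"y":0.0044,"z":0.023,"wx":-0.0021,"wy":-0.0005,"wz":0.0354,"hand":1},{"x":0.0011,"y":0.0043,"z":0.023,"wx":-0.0021,"wy":-0.0005,"wz":0.0354,"hand":1},{"x":0.0013,"y":0.0042,"z":0.023,"wx":-0.0021,"wy":-0.0005,"wz":0.0354,"hand":1},{"x":0.0014,"y":0.0041,"z":0.023,"wx":-0.0021,"wy":-0.0005,"wz":0.0354,"hand":1},{"x":0.0016,"y":0.004,"z":0.023,"wx":-0.0021,"wy":-0.0005,"wz":0.0354,"hand":1},{"x":0.0017,"y":0.0039,"z":0.0231,"wx":-0.0021,"wy":-0.0005,"wz":0.0354,"hand":1},{"x":0.0019,"y":0.0038,"z":0.0231,"wx":-0.0021,"wy":-0.0005,"wz":0.0354,"hand":1}]'
python3 -m handwheel '[{"x":0.002,"y":0.0037,"z":0.0231,"wx":-0.0021,"wy":-0.0005,"wz":0.0354,"hand":1},{"x":0.0022,"y":0.0036,"z":0.0231,"wx":-0.0021,"wy":-0.0005,"wz":0.0354,"hand":1},{"x":0.0023,"y":0.0034,"z":0.0231,"wx":-0.0021,"wy":-0.0005,"wz":0.0354,"hand":1},{"x":0.0024,"y":0.0033,"z":0.0231,"wx":-0.0021,"wy":-0.0005,"wz":0.0354,"hand":1},{"x":0.0026,"y":0.0032,"z":0.0231,"wx":-0.0021,"wy":-0.0005,"wz":0.0354,"hand":1},{"x":0.0027,"y":0.003,"z":0.0231,"wx":-0.0021,"wy":-0.0005,"wz":0.0354,"hand":1},{"x":0.0028,"y":0.0029,"z":0.0231,"wx":-0.0021,"wy":-0.0005,"wz":0.0354,"hand":1},{"x":0,"y":0,"z":0,"wx":0,"wy":0,"wz":0,"hand":1},{"x":0,"y":0,"z":0,"wx":0,"wy":0,"wz":0,"hand":1},{"x":0,"y":0,"z":0,"wx":0,"wy":0,"wz":0,"hand":1}]'
python3 - <<'E'
from h import *
st();c=snap('wrist','w15');W=world(c,True);p,Rm=cur();T=(W-p)@Rm
m=(T[...,0]>.015)&(T[...,0]<.035)&(abs(T[...,2])<.035)&(abs(T[...,1])<.06)
P=W[m]
for _ in range(6):
    ce=P.mean(0);n=np.linalg.eigh(np.cov((P-ce).T))[1][:,0];r=(P-ce)@n;P=P[abs(r)<max(.0025,2*r.std())]
print('pack top',ce,n,len(P))
f=(W[...,2]<.012)&(W[...,2]>-.01)&(abs(W[...,0]-.477)<.07)&(abs(W[...,1]-.346)<.09);print('floor',np.median(W[f],axis=0),f.sum())
f=(W[...,2]<.07)&(W[...,2]>.058)&(abs(W[...,0]-.477)<.13)&(abs(W[...,1]-.346)<.15);print('rim',np.percentile(W[f],[1,99],axis=0))
snap('scene','sc15')
E
```

```text
t: 20.15
tool_pos: [0.4908, 0.1845, 0.2189]
eef_rot: [-0.545, 0.452, 0.423, 0.565]
ft_force: [1.1, 0.4, -1.9]
width: 0.0107
t: 21.15
tool_pos: [0.4774, 0.3453, 0.1995]
eef_rot: [-0.489, 0.512, 0.493, 0.506]
ft_force: [-0.5, -0.0, -1.1]
width: 0.0107
t 21.15 tcp [0.4774 0.3453 0.1995] w 0.010662372285939921 F [-0.537  -0.0113 -1.1276] j [ 0.5334  0.0379  1.8392  0.0042  1.2734 -1.0032]
[[-0.01, -0.999, 0.035], [-0.001, 0.035, 0.999], [-1.0, 0.01, -0.001]]
pack top [0.4566 0.3451 0.1727] [0.0027 0.0027 1.    ] 6388
floor [0.4497 0.3499 0.0036] 14427
rim [[0.3779 0.2292 0.0582]
 [0.5632 0.4609 0.0661]]
```

View pics/w15.png

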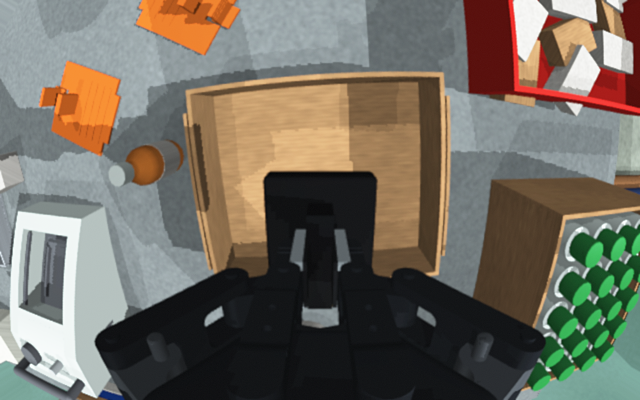

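View pics/sc15.png

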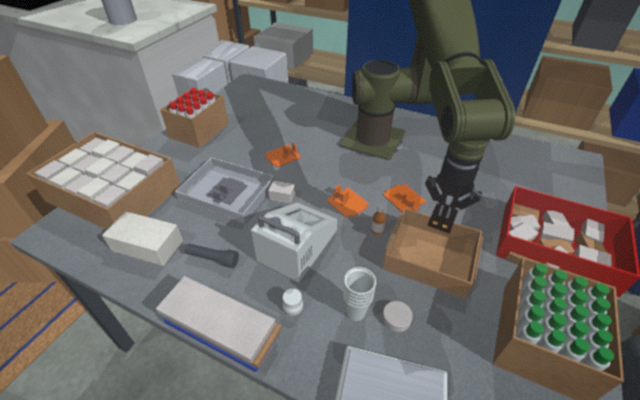

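```bash
python3 -m handwheel '[{"x":0.015,"y":0,"z":0,"wx":0,"wy":0,"wz":0,"hand":1},{"x":0.02,"y":0,"z":0,"wx":0,"wy":0,"wz":0,"hand":1},{"x":0.02,"y":0,"z":0,"wx":0,"wy":0,"wz":0,"hand":1},{"x":0.02,"y":0,"z":0,"wx":0,"wy":0,"wz":0,"hand":1},{"x":0.02,"y":0,"z":0,"wx":0,"wy":0,"wz":0,"hand":1},{"x":0.02,"y":0,"z":0,"wx":0,"wy":0,"wz":0,"hand":1},{"x":0.015,"y":0,"z":0,"wx":0,"wy":0,"wz":0,"hand":1},{"x":0.01,"y":0,"z":0,"wx":0,"wy":0,"wz":0,"hand":1},{"x":0,"y":0,"z":0,"wx":0,"wy":0,"wz":0,"hand":1},{"x":0,"y":0,"z":0,"wx":0,"wy":0,"wz":0,"hand":1}]'
python3 - <<'E'
from h import *
st();c=snap('wrist','w16');W=world(c,True);p,Rm=cur();T=(W-p)@Rm
m=(T[...,0]>.015)&(T[...,0]<.035)&(abs(T[...,2])<.035)&(abs(T[...,1])<.06)
P=W[m]
for _ in range(6):
    ce=P.mean(0);n=np.linalg.eigh(np.cov((P-ce).T))[1][:,0];r=(P-ce)@n;P=P[abs(r)<max(.0025,2*r.std())]
print('pack top',ce,n,len(P))
f=(W[...,2]<.012)&(W[...,2]>-.01)&(abs(W[...,0]-.477)<.07)&(abs(W[...,1]-.346)<.09);print('floor',np.median(W[f],axis=0),f.sum())
E
```

```text
t: 22.25
tool_pos: [0.4767, 0.3461, 0.0608]
eef_rot: [-0.489, 0.511, 0.493, 0.507]
ft_force: [0.1, 1.0, -1.6]
width: 0.0104
t 22.25 tcp [0.4767 0.3461 0.0608] w 0.010439554345042332 F [ 0.1441  0.9611 -1.6237] j [ 0.535   0.1939  1.9253  0.0051  1.0293 -1.0032]
[[-0.008, -0.999, 0.035], [0.0, 0.035, 0.999], [-1.0, 0.008, -0.0]]
pack top [0.4559 0.3458 0.034 ] [ 0.0016 -0.0002  1.    ] 6394
floor [0.4428 0.35   0.0036] 35660
```

```bash
python3 -m handwheel '[{"x":0.006,"y":0,"z":0,"wx":0,"wy":0,"wz":0,"hand":1},{"x":0.005,"y":0,"z":0,"wx":0,"wy":0,"wz":0,"hand":1},{"x":0.001,"y":0,"z":0,"wx":0,"wy":0,"wz":0,"hand":1},{"x":0.001,"y":0,"z":0,"wx":0,"wy":0,"wz":0,"hand":1},{"x":0.0005,"y":0,"z":0,"wx":0,"wy":0,"wz":0,"hand":1},{"x":0.0005,"y":0,"z":0,"wx":0,"wy":0,"wz":0,"hand":1},{"x":0,"y":0,"z":0,"wx":0,"wy":0,"wz":0,"hand":1},{"x":0,"y":0,"z":0,"wx":0,"wy":0,"wz":0,"hand":1},{"x":0,"y":0,"z":0,"wx":0,"wy":0,"wz":0,"hand":1},{"x":0,"y":0,"z":0,"wx":0,"wy":0,"wz":0,"hand":1}]'
python3 -c "
from h import *
st()"
```

```text
t: 23.3
tool_pos: [0.4763, 0.3461, 0.0466]
eef_rot: [-0.489, 0.511, 0.493, 0.507]
ft_force: [-0.7, 0.3, -1.0]
width: 0.0103
t 23.3 tcp [0.4763 0.3461 0.0466] w 0.01030850004693062 F [-0.7047  0.2822 -1.0248] j [ 0.5353  0.2137  1.9304  0.0053  1.0047 -1.0033]
[[-0.008, -0.999, 0.035], [0.0, 0.035, 0.999], [-1.0, 0.008, -0.0]]
```

```bash
python3 -m handwheel '[{"x":0.0006,"y":0,"z":0,"wx":0,"wy":0,"wz":0,"hand":1},{"x":0,"y":0,"z":0,"wx":0,"wy":0,"wz":0,"hand":1},{"x":0.0005,"y":0,"z":0,"wx":0,"wy":0,"wz":0,"hand":1},{"x":0,"y":0,"z":0,"wx":0,"wy":0,"wz":0,"hand":1},{"x":0,"y":0,"z":0,"wx":0,"wy":0,"wz":0,"hand":1},{"x":0,"y":0,"z":0,"wx":0,"wy":0,"wz":0,"hand":1},{"x":0,"y":0,"z":0,"wx":0,"wy":0,"wz":0,"hand":1},{"x":0,"y":0,"z":0,"wx":0,"wy":0,"wz":0,"hand":1},{"x":0,"y":0,"z":0,"wx":0,"wy":0,"wz":0,"hand":1},{"x":0,"y":0,"z":0,"wx":0,"wy":0,"wz":0,"hand":1}]'
python3 - <<'E'
from h import *
st();c=snap('wrist','w17');W=world(c,True);p,Rm=cur();T=(W-p)@Rm
m=(T[...,0]>.015)&(T[...,0]<.035)&(abs(T[...,2])<.035)&(abs(T[...,1])<.06)
P=W[m]
for _ in range(6):
    ce=P.mean(0);n=np.linalg.eigh(np.cov((P-ce).T))[1][:,0];r=(P-ce)@n;P=P[abs(r)<max(.0025,2*r.std())]
print('pack top',ce,n,len(P))
f=(W[...,2]<.012)&(W[...,2]>-.01)&(abs(W[...,0]-.477)<.07)&(abs(W[...,1]-.346)<.09);print('floor',np.median(W[f],axis=0),f.sum())
E
```

```text
t: 24.3
tool_pos: [0.4763, 0.3462, 0.0464]
eef_rot: [-0.489, 0.511, 0.493, 0.506]
ft_force: [-3.7, -2.1, 7.5]
width: 0.0104
t 24.3 tcp [0.4763 0.3462 0.0464] w 0.010376528030858943 F [-3.694  -2.1059  7.4616] j [ 0.5354  0.2143  1.9301  0.0053  1.0046 -1.0032]
[[-0.009, -0.999, 0.035], [0.0, 0.035, 0.999], [-1.0, 0.009, -0.0]]
pack top [0.4555 0.3459 0.0195] [-0.0033  0.0008  1.    ] 6379
floor [0.4414 0.3494 0.0036] 40088
```

```bash
python3 -m handwheel '[{"x":0,"y":0,"z":0,"wx":0,"wy":0,"wz":0,"hand":0.8},{"x":0,"y":0,"z":0,"wx":0,"wy":0,"wz":0,"hand":0.7},{"x":0,"y":0,"z":0,"wx":0,"wy":0,"wz":0,"hand":0.5},{"x":0,"y":0,"z":0,"wx":0,"wy":0,"wz":0,"hand":0.4},{"x":0,"y":0,"z":0,"wx":0,"wy":0,"wz":0,"hand":0.4},{"x":-0.01,"y":0,"z":0,"wx":0,"wy":0,"wz":0,"hand":0.4},{"x":-0.025,"y":0,"z":0,"wx":0,"wy":0,"wz":0,"hand":0.4},{"x":-0.045,"y":0,"z":0,"wx":0,"wy":0,"wz":0,"hand":0.4},{"x":-0.045,"y":0,"z":0,"wx":0,"wy":0,"wz":0,"hand":0.4},{"x":-0.045,"y":0,"z":0,"wx":0,"wy":0,"wz":0,"hand":0.4}]'
python3 - <<'E'
from h import *
st();c=snap('wrist','w18');W=world(c,True)
f=(W[...,2]<.025)&(W[...,2]>.012)&(abs(W[...,0]-.477)<.035)&(abs(W[...,1]-.346)<.025);P=W[f];print('pack top',P.mean(0),np.linalg.eigh(np.cov(P.T))[1][:,0],f.sum())
snap('scene','sc18');snap('side','s18')
E
```

```text
t: 25.35
tool_pos: [0.4775, 0.3459, 0.2178]
eef_rot: [-0.489, 0.511, 0.493, 0.507]
ft_force: [1.1, 0.5, -0.1]
width: 0.0512
t 25.35 tcp [0.4775 0.3459 0.2178] w 0.05118388617419638 F [ 1.099  0.48  -0.118] j [ 0.5339  0.0226  1.823   0.0045  1.303  -1.0029]
[[-0.008, -0.999, 0.035], [0.0, 0.035, 0.999], [-1.0, 0.008, -0.0]]
pack top [0.475  0.3464 0.0196] [ 0.0014 -0.0006  1.    ] 2504
```

View pics/w18.png

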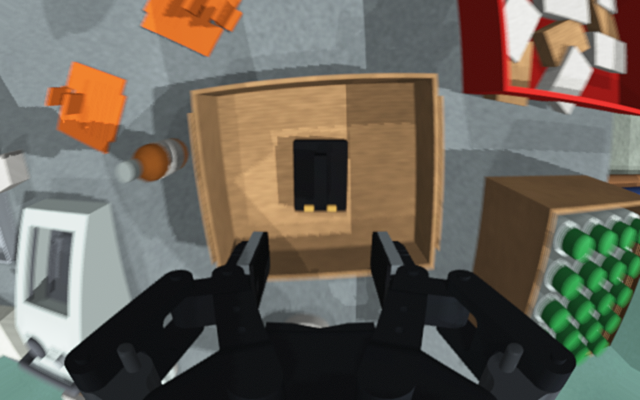

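View pics/sc18.png

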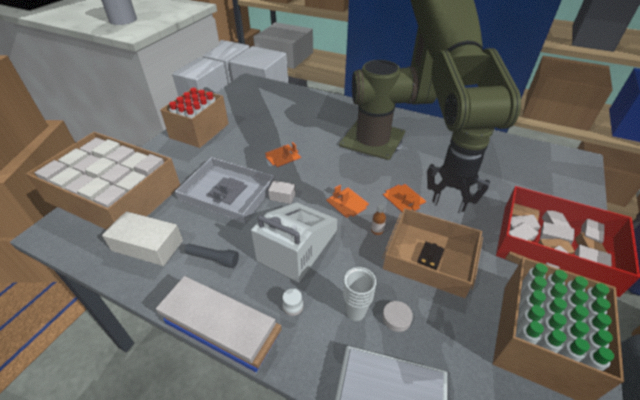

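View pics/s18.png

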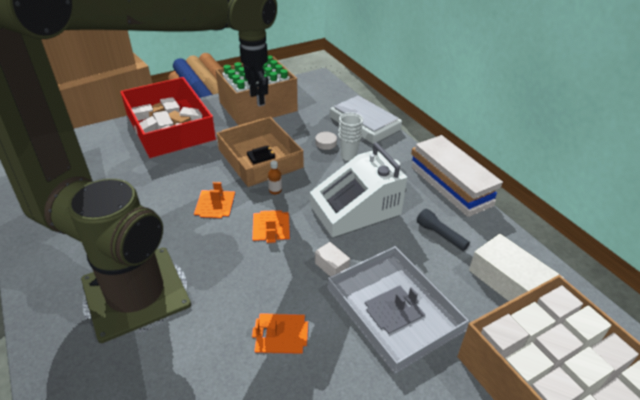

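The pack stands rib up at scene (432,255) in the carton. The cover lies lug up in the tray at scene (228,188). The other things are where they were, and the robot is clear, so I'm handing in.

```bash
python3 -c "
from bench import robot
print(robot.close_job())"
```

```text
the job is handed in; nothing more can be done
None
```

The job is done and was handed in at about 25.5 s of the 61 s.

- **Cover:** I squeezed the snap tab of the grey cover, swung the cover up about 10 deg, drew it out about 15 mm and lifted it off. I laid it flat, lug up, on the tray bottom, felt about 6 N of contact, and only then let go. Afterwards its plate top measured 4 mm above the tray floor and level.
- **Pack:** I lifted it out by its rib and lowered it into the carton until about 7 N of contact, then released it. Its top measured 16 mm above the carton floor and level, rib up, near the middle of the carton.
- **Everything else:** In the last scene and side pictures the other things on the table stand where they were. The gripper hangs free about 20 cm above the table.

**Failed or disagreed:**
- One move call was refused for missing keys, and nothing moved.
- One measuring script ran out of memory and was redone.
- My first estimate of the bay position was 3 to 4 mm off, and the wrist camera view corrected it before the grasp.
- The cameras disagree on the floor heights of the tray and carton: 3.6 mm from the wrist camera against about 6 mm from the scene and side cameras. I set the final heights by contact force instead.

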